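# Open the vacuum valve and start the shielded pump with a hooked rod

### The arm

A 7-joint arm with a two-finger parallel gripper is mounted at the origin on the work surface. World frame = base frame: x ahead of the robot, y to its left, z up, the work surface at z = 0. Lengths are in m, angles in rad, forces in N, time in s.
With the tool pointing down it reaches from about 0.4 to 0.85 m from the base axis. Payload 4.5 kg.
Tool frame: the origin (TCP) lies between the finger pads; the fingertips stand 8 mm ahead of it and the grasp point (between the pads) lies 11 mm behind it; z points along the fingers, y is the direction in which the jaws open and shut (so a half turn about z gives the same grasp; the last joint's range is limited). The gripper opens to 88 mm and grips with 3 to 60 N. Pads are 18 mm wide; open, the fingers measure 123 mm over their backs; the gripper's body (75 mm by 187 mm) begins 45 mm behind the grasp point.
Start: joints at [-1.129, 0.689, -0.195, 1.565, 0.157, 0.902, -0.215], TCP at [0.248, 0.574, 0.247] pointing down, gripper open.
Joint ranges: [-3.01, 3.01], [-0.46, 2.08], [-1.47, 1.51], [0.13, 2.56], [-1, 4.14], [0.04, 2.09], [-2.66, 2.66]. Speed limits (rad/s): [2.57, 2.57, 3.14, 3.14, 3.14, 3.14, 3.14].

### API

Orientations are given as a unit quaternion [x, y, z, w].
In Python, from plant import r gives the robot as it stands.
- The arm moves only by the tool carry_out, never from a script. Its argument "commands" is a list that holds one entry, the list of rows, each a list of 7 numbers: the turn, a rotation vector about the tool's x, y, z in rad, then the shift along the tool's x, y, z in cm, then the finger opening in cm, from 0 to 8.81. A call has 1 to 10 rows; each row is the pose to reach, as a shift and turn from the pose commanded when the call began, along the tool's axes at that moment; what a row does not reach only later rows make up. A row lasts 1/12 s, in which the tool goes at most 41.7 mm and 7.16 degrees, less where a joint would pass 70% of its speed; a pose out of reach is approached as far as the arm can. A call with a gripper value outside its range is refused whole. The fingers move at their own pace and stop on an object; "force" is the grip in N (left out, the last holds). Time passes only in rows, so rows that repeat a pose let the fingers close. It gives the time, the measured TCP pose, the force and the opening at its end, in the units of the state.
- r.get_state(): the state, without advancing time (a new reading comes with each control period).
- r.snapshot(name): name is "scene" or "side" or "wrist"; returns a dict with "pixels" (420x560x3 uint8, red, green, blue), "mtx" (3x3 intrinsics, pixels), "k1" (the pictures are not rectified: a ray, as slopes to the right and down, at radius r is drawn at 1 + k1 r^2 times it, then the intrinsics apply), "xyz" and "rotation" of the camera in the world. Camera axes: x right, y down, z forward; pixel columns grow to the right and rows downward; lengths in m; the calibration is good to about 2 mm. A picture is of the moment at which its call begins. There is no depth.
- r.finish_job(): hands the job in, once; it reports no verdict.
The state is a dict: "clock": time; "q": joint angles; "qd": joint speeds; "joint_torque": joint torques, N m; "tool_pos": TCP position; "eef_rot": TCP orientation; "contact_force": force on the tool from outside, world axes, zero at the start; "moment": the same for the moment, N m; "opening": opening from 0.0 (shut) to 1.0 (fully open).
Only numpy, scipy, OpenCV 4.12 (cv2) and the standard library are available. Lean on these libraries where they do the work, as an engineer would, in place of code of your own. Each camera call takes 0.05 s, during which the arm holds its last target.

### The job

Put the coater under vacuum: fit the loose lever fully down onto the valve's square spindle and swing it counter-clockwise (seen from above) to its stop to open the valve. Then take the hooked rod from its rack under the little shelf, reach over the pump's splash guard with it and pull the red paddle switch fully over towards the robot, and lay the rod back in its rack the way it was. Keep the gripper and arm themselves off the pump, its guard and its switch, and do not disturb the other things on the bench.

Things in the scene. Friction and masses are not known exactly. Their poses are not given: they have to be found in the camera images.
- valve_lever: Loose valve lever, 145 mm overall, 150 g, lying flat, arm roughly towards the robot. Origin: centre of the hub's hole at the underside; x along the arm, z up. Hub: aluminium block 44 x 44 mm, 24 mm high, with a 20 x 20 mm square through hole, sides parallel to x and y.
- lever_grip (a point): Good place to grip the lever: across its blue arm, 60 mm from the hole's centre, 16 mm above the lever's underside. The arm is 18 mm wide, from x = 22 to 107 mm, 8 to 24 mm above the underside; round blue knob 26 mm across at x = 110 mm, 0 to 26 mm. Axes as the lever.
- spindle_seat (a point): On the upright spindle's axis, on the steel collar (52 mm across, 66 mm above the bench) where the fitted lever's underside rests. Above it: a 17 mm square 30 mm tall, then a yellow 11 mm square pilot 6 mm tall. x, y lie along the square's sides and turn with it; the lever fits any of four ways, 1.5 mm play a side (11 degrees). The arm is best started along this +y (about towards the robot).
- valve_spindle (a joint): Spindle angle, rad: 0 shut, positive counter-clockwise from above, stop at 1.0 (open); starts at 0 to 0.15. Friction 0.2 N m (about 3.5 N at 60 mm); stays where left. The lever's play must be taken up before it turns. Brass valve body 60 mm across, foot 84 mm, pipe stub away from the robot.
- rack: Fixed rack. Origin: bench point under the usual place of the rod's origin; x along the resting rod, away from the robot; z up. The rod lies on two aluminium rails, x = 35 to 135 mm, tops 88 mm up, with a 28 mm open slot between them where its leg hangs and passes; outer lips (54 mm apart) 100 mm up. White side walls at y = +-119 mm, x = 15 to 75 mm.
- shelf_edge (a point): Middle of the lower front edge of the rack's shelf, 235 mm up, at x = -15 mm in the rack's frame. Board 90 mm deep, 250 mm wide, with a carton to 277 mm up. It overhangs the rod's handle: come from the robot's side with the gripper tilted 30 to 40 degrees, fingers pointing forward and down, and draw the rod out level towards the robot, leg through the slot, 220 mm, before raising it.
- rod: Hooked rod, 211 mm long, 120 g. Origin: grip point in the orange handle (x = -30 to 60 mm, 40 mm wide in y, 24 mm high, z = -12 to 12), 100 mm above the bench at rest, within 6 mm of the usual place. x along the 12 mm steel shaft, away from the robot; z up. At x = 175 mm it bends; a leg of equal thickness runs down. Handle and a black 40 mm block at x = 122 mm rest on the rails.
- rod_tip (a point): Lowest point of the rod's leg: x = 175 mm, z = -86 mm in the rod's frame. The rod's centre of mass lies near x = 80 mm.
- pump: Fixed green vacuum pump. Origin: bench point under the switch's hinge; x away from the robot, z up. Clear guard in an aluminium frame at x = -60 mm, 10 mm thick, 200 mm wide in y, 150 mm high. Grey switch block at the origin 50 x 70 mm, 56 mm high. Green case from x = 95 mm on, 105 mm high; dark motor on it from x = 100 mm, 160 mm high.
- switch_top (a point): Middle of the red paddle's upper edge. Paddle 44 mm wide (y), 10 mm thick, upper edge 65 mm from the hinge, which lies along the pump's y 60 mm above the bench. At the start it leans 29 degrees away from the robot: top 31 mm behind the hinge, 117 mm up.
- pump_switch (a joint): Paddle angle, rad: 0 (off) leans away from the robot, positive swings towards the robot, stop at 1.0 (on). Starts at 0 to 0.1. Friction 0.06 N m (1 to 2 N at the paddle); stays where left.
- stub_plate: Bystander: grey drilled specimen plate 100 x 80 x 22 mm; origin centre of underside.
- vial: Bystander: amber vial, 28 mm across, 50 mm tall; origin centre of underside.
- dish: Bystander: shallow glass dish 90 mm across, 16 mm high; origin centre of underside.
- spatula: Bystander: lab spatula 160 mm long lying on the bench.
- wash_bottle: Bystander: white bottle with red cap, 64 mm across, 170 mm tall; origin centre of underside.
- sample_box: Bystander: clear divided box 170 x 120 x 35 mm; origin centre of underside.

How it is judged:
By the outcome, as a careful person would: the job done as asked, in the order asked, and still so for the second after the job is handed in, with the robot touching nothing.
It also fails if it takes over 72 s, if anything falls off the work surface, if the arm or the gripper's body presses on something with over 40 N, if the wrist force passes 120 N, or if a joint passes its speed limit or range.

## Working session

There is one attempt and no reset: what is moved stays moved. The work goes in short steps, Python scripts to look and compute and a tool call to move; the robot and the scene stay as the last step left them, time stands still between calls to the robot, and variables do not carry over. Pictures are saved under pics/ and viewed, and the job is handed in when it is done.

Besides the shell and the picture viewer there is one more tool, called after ">>>" as a command line: name --argument value ..., lists and objects as JSON in quotes. carry_out: Moves the arm, as the interface text tells. Its arguments: {"type":"object","properties":{"commands":{"type":"array"},"force":{"type":"number"}},"required":["commands"]}

```bash
ls -la; mkdir -p pics; python3 - <<'E'
from plant import r
import cv2
s=r.get_state()
for k,v in s.items(): print(k,v)
for n in ["scene","side","wrist"]:
    d=r.snapshot(n); cv2.imwrite(f"pics/{n}0.png",d["pixels"][:,:,::-1]); print(n,d["mtx"],d["k1"],d["xyz"],d["rotation"])
E
```

```text
total 12
drwxr-xr-x  3 agent agent 4096 Dec  7 16:07 .
drwxr-xr-x 23 root  root  4096 Dec  7 16:07 ..
drwxr-xr-x  2 agent agent 4096 Dec  7 16:07 pics
clock 0.0
q [-1.12918659  0.68997579 -0.19453252  1.5663404   0.15729313  0.90251991
 -0.21511086]
qd [ 0.00168388 -0.00036098 -0.00158583  0.00090725 -0.00028046 -0.00017342
 -0.00069615]
joint_torque [ 3.27737653e-04 -5.27564192e+01 -1.26674987e+00 -1.53428346e+01
 -5.26242214e-02  6.63547471e-03  1.79191325e-04]
tool_pos [0.24766248 0.57315635 0.24591659]
eef_rot [ 2.02454041e-01  9.79291328e-01 -9.16712893e-04 -1.27624020e-04]
contact_force [ 0.28929915 -0.26862853 -0.11044692]
moment [0.06553433 0.02906655 0.01526643]
opening 0.9987526247157671
scene [[509.36818599   0.         278.01182162]
 [  0.         509.36818599 203.0106428 ]
 [  0.           0.           1.        ]] -0.053438166648243524 [ 1.31453445 -0.47536085  1.16434844] [ 0.82467907  0.42809546 -0.16553563 -0.33050971]
side [[420.67330891   0.         285.0149221 ]
 [  0.         420.67330891 214.88152596]
 [  0.           0.           1.        ]] -0.05444032163585258 [ 0.231436   -0.71067958  0.88311189] [ 0.89332311 -0.15315885  0.07887744 -0.41508377]
wrist [[301.17307674   0.         280.40104437]
 [  0.         301.17307674 200.13988059]
 [  0.           0.           1.        ]] -0.027960048952056112 [0.18462489 0.60040791 0.38315854] [0.82831067 0.54406225 0.07262848 0.11235122]
```

View pics/scene0.png

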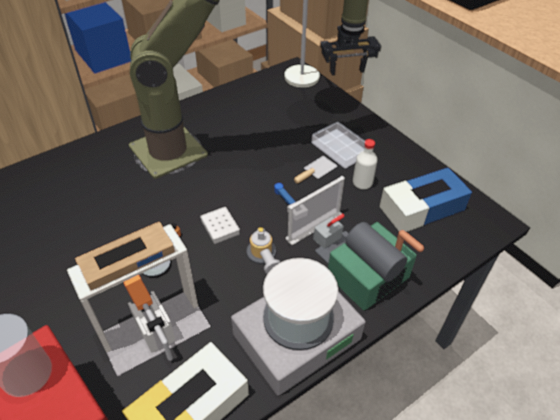

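View pics/side0.png

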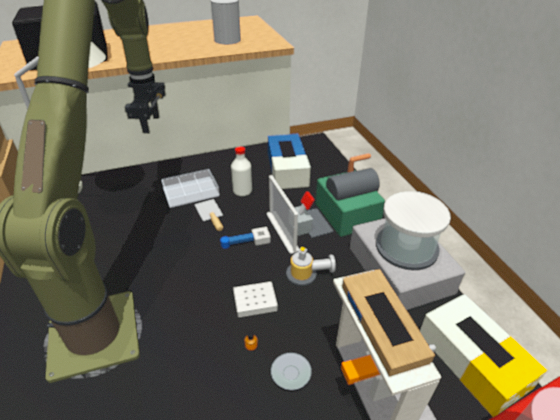

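View pics/wrist0.png

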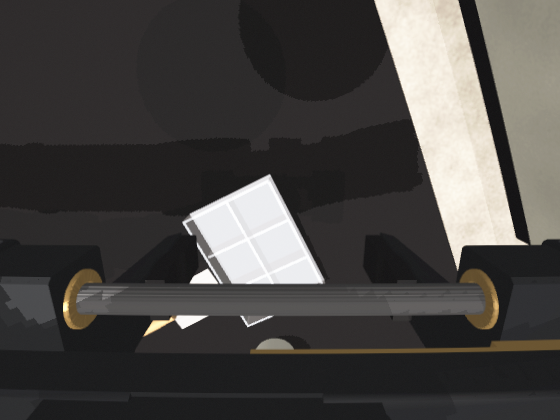

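```bash
cat > h.py <<'E'
import numpy as np, cv2
from scipy.spatial.transform import Rotation as R
from plant import r
def snap(n,name=None):
    d=r.snapshot(n)
    if name: cv2.imwrite(f"pics/{name}.png",d["pixels"][:,:,::-1])
    return d
def ray(d,px):
    p=cv2.undistortPoints(np.array([[px]],float),np.array(d["mtx"]),np.array([d["k1"],0,0,0,0.]))[0,0]
    v=R.from_quat(d["rotation"]).apply([p[0],p[1],1]); return np.array(d["xyz"]),v/np.linalg.norm(v)
def plane(d,px,z):
    o,v=ray(d,px); return o+v*(z-o[2])/v[2]
def tri(*obs):
    A=np.zeros((3,3));b=np.zeros(3);L=[]
    for d,px in obs:
        o,v=ray(d,px);M=np.eye(3)-np.outer(v,v);A+=M;b+=M@o;L.append((o,M))
    p=np.linalg.solve(A,b); return p,[np.linalg.norm(M@(p-o))*1e3 for o,M in L]
def proj(d,P):
    P=np.atleast_2d(P).astype(float); Rw=R.from_quat(d["rotation"]).inv()
    c=Rw.apply(P-np.array(d["xyz"]))
    return cv2.projectPoints(c.reshape(-1,1,3),np.zeros(3),np.zeros(3),np.array(d["mtx"]),np.array([d["k1"],0,0,0,0.]))[0][:,0]
def crop(d,x0,y0,x1,y1,f,name):
    c=d["pixels"][y0:y1,x0:x1,::-1]; cv2.imwrite(f"pics/{name}.png",cv2.resize(c,None,fx=f,fy=f,interpolation=cv2.INTER_CUBIC))
def steps(goal_p,goal_q,cmd_p=None,cmd_q=None):
    """rotvec + shift (cm) in tool axes, from commanded pose to goal"""
    s=r.get_state()
    p=np.array(s["tool_pos"] if cmd_p is None else cmd_p);q=R.from_quat(s["eef_rot"] if cmd_q is None else cmd_q)
    return (q.inv()*R.from_quat(goal_q)).as_rotvec(), q.inv().apply(np.array(goal_p)-p)*100
E
python3 - <<'E'
from h import *
a=snap("scene");b=snap("side")
crop(a,200,160,420,310,3.6,"sc1");crop(a,60,220,220,370,4,"sc2")
crop(b,190,160,410,310,3.6,"sd1");crop(b,320,250,480,420,3.5,"sd2")
E
```

```text
(no output)
```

View pics/sc1.png

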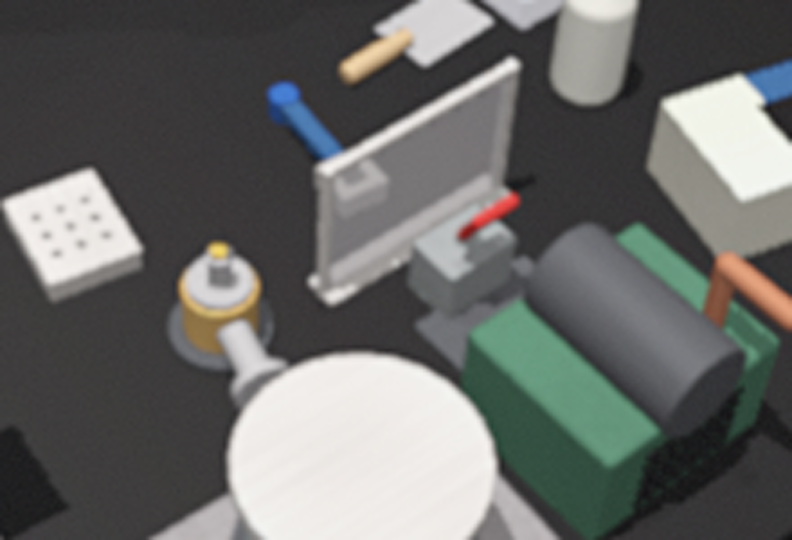

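View pics/sd1.png

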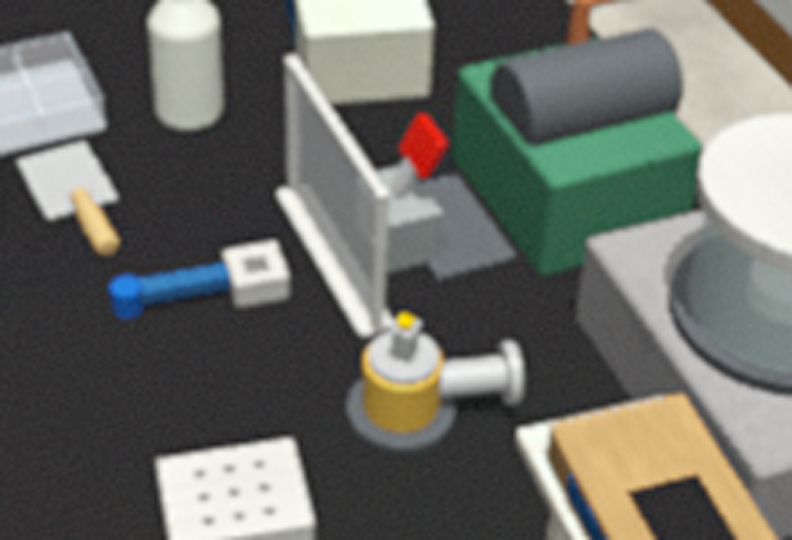

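View pics/sc2.png

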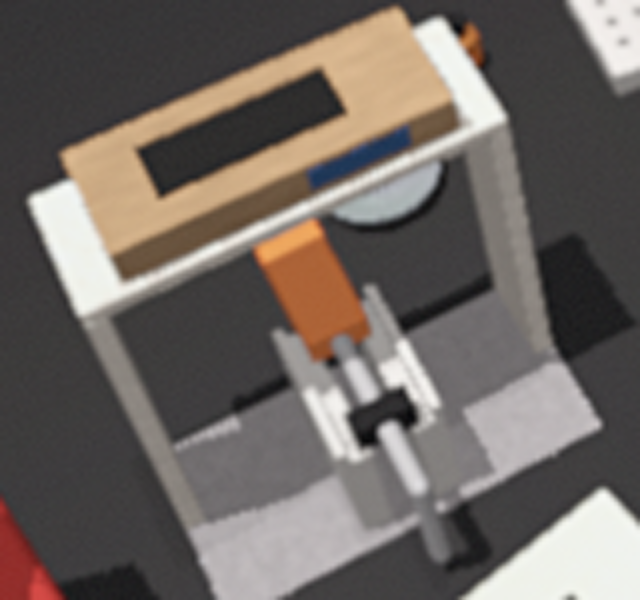

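View pics/sd2.png

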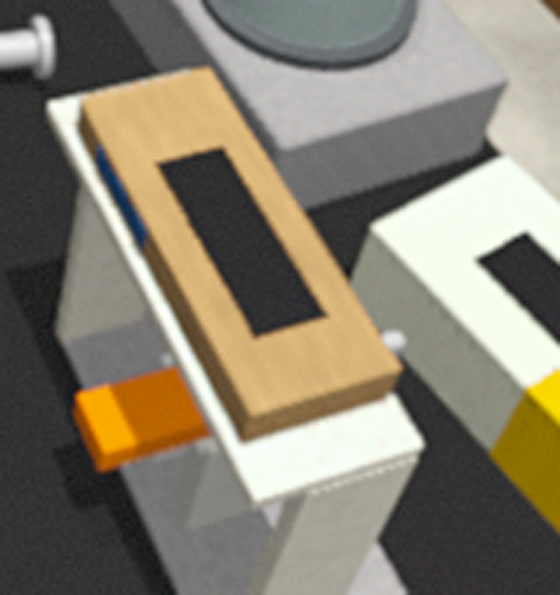

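```bash
python3 - <<'E'
from h import *
np.set_printoptions(precision=4,suppress=True)
a=snap("scene");b=snap("side")
c=lambda x0,y0,f:(lambda u,v:(x0+(u+.5)/f-.5,y0+(v+.5)/f-.5))
A1=c(200,160,3.6);B1=c(190,160,3.6);A2=c(60,220,4);B2=c(320,250,3.5)
def T(n,p,q):
    x,e=tri((a,p),(b,q));print(n,x,np.round(e,1))
T("pilot",A1(219,247),B1(406,318))
T("knobtop",A1(284,88),B1(125,281))
T("hubhole",A1(360,178),B1(258,264))
T("guardTopR?",A1(515,62),B1(291,60)); T("guardTopL",A1(324,170),B1(381,193))
T("shelf cornerA (near front)",A2(82,318),B2(260,500))
T("shelf front scene right/ side upleft",A2(503,122),B2(50,103))
print("knob z.013 side",plane(b,B1(125,281),.026),"hole z.024",plane(b,B1(258,264),.024), plane(a,A1(360,178),.024),plane(a,A1(284,88),.026))
print("handle top near corners z.112 side",plane(b,B2(76,398),.112),plane(b,B2(96,440),.112),plane(b,B2(122,385),.112))
for u,v in [(258,253),(318,222),(368,330),(315,358)]: print("scene handle z.112",plane(a,A2(u,v),.112))
print("block",plane(a,A2(382,408),.11), "bend",plane(a,A2(432,500),.106))
# case/pump
print("case corner",plane(b,B1(459,80),.105),plane(b,B1(552,185),.105),plane(b,B1(697,150),.105))
print("block grey top", [plane(a,A1(*p),.056) for p in [(412,252),(456,268)]])
E
```

```text
pilot [0.5538 0.018  0.1035] [1.1 1.1]
knobtop [0.3815 0.202  0.0303] [1.2 1.2]
hubhole [0.4954 0.2008 0.016 ] [0.9 0.9]
guardTopR? [0.559  0.3021 0.1459] [1.9 1.9]
guardTopL [0.5671 0.1063 0.1484] [0.1 0.1]
shelf cornerA (near front) [ 0.5435 -0.4575  0.1803] [14. 14.]
shelf front scene right/ side upleft [ 0.5523 -0.1915  0.1837] [17.1 17.1]
knob z.013 side [0.3825 0.2049 0.026 ] hole z.024 [0.4931 0.1912 0.024 ] [0.5005 0.197  0.024 ] [0.3768 0.2059 0.026 ]
handle top near corners z.112 side [ 0.5024 -0.3265  0.112 ] [ 0.5017 -0.3542  0.112 ] [ 0.5313 -0.3279  0.112 ]
scene handle z.112 [ 0.5137 -0.3624  0.112 ]
scene handle z.112 [ 0.5134 -0.3216  0.112 ]
scene handle z.112 [ 0.6033 -0.3306  0.112 ]
scene handle z.112 [ 0.603  -0.3653  0.112 ]
block [ 0.6551 -0.3472  0.11  ] bend [ 0.7225 -0.3498  0.106 ]
case corner [0.708  0.2782 0.105 ] [0.722  0.1192 0.105 ] [0.8579 0.1215 0.105 ]
block grey top [array([0.6108, 0.1639, 0.056 ]), array([0.6437, 0.1822, 0.056 ])]
```

```bash
python3 - <<'E'
from h import *
np.set_printoptions(precision=4,suppress=True)
s=r.get_state();w=snap("wrist");a=snap("scene");b=snap("side")
q=R.from_quat(s["eef_rot"]);print("cam pos tool",q.inv().apply(np.array(w["xyz"])-s["tool_pos"]));print((q.inv()*R.from_quat(w["rotation"])).as_matrix())
c=lambda x0,y0,f:(lambda u,v:(x0+(u+.5)/f-.5,y0+(v+.5)/f-.5))
B1=c(190,160,3.6)
print("disc", tri((a,(300,285)),(b,(416,215))))
print("coater base corner top", [plane(b,B1(586,243),z) for z in(.05,.08)])
# full path goal
gp=[.40,.2,.25];gq=[0,1,0,0]
print(steps(gp,gq,[.248,.574,.247]))
E
```

```text
cam pos tool [ 0.0687 -0.0003 -0.1372]
[[-0.001  -0.9642 -0.265 ]
 [ 1.     -0.0009 -0.0005]
 [ 0.0003 -0.265   0.9642]]
disc (array([ 0.8236, -0.0595,  0.2118]), [np.float64(6.959168539804529), np.float64(6.959168539804538)])
coater base corner top [array([0.7502, 0.1   , 0.05  ]), array([0.7316, 0.0708, 0.08  ])]
(array([ 0.    , -0.    , -0.4077]), array([-28.7844, -28.3065,  -0.3012]))
```

```bash
python3 - <<'E'
from h import *
np.set_printoptions(precision=4,suppress=True)
print(steps([.53,.11,.28],[0,1,0,0],[.248,.574,.247]))
E
```

```text
(array([ 0.    , -0.    , -0.4077]), array([-44.2874, -31.4136,  -3.3017]))
```

>>> carry_out --commands '[[[0, 0, -0.1, -11, -7.8, -3.3, 8.8], [0, 0, -0.2, -22, -15.6, -3.3, 8.8], [0, 0, -0.408, -44.3, -31.4, -3.3, 8.8], [0, 0, -0.408, -44.3, -31.4, -3.3, 8.8], [0, 0, -0.408, -44.3, -31.4, -3.3, 8.8], [0, 0, -0.408, -44.3, -31.4, -3.3, 8.8], [0, 0, -0.408, -44.3, -31.4, -3.3, 8.8], [0, 0, -0.408, -44.3, -31.4, -3.3, 8.8], [0, 0, -0.408, -44.3, -31.4, -3.3, 8.8], [0, 0, -0.408, -44.3, -31.4, -3.3, 8.8]]]'

```text
clock: 1.33
tool_pos: [0.4643, 0.2173, 0.2748]
eef_rot: [-0.0, 1.0, 0.0, 0.0]
contact_force: [0.8, 0.6, -0.5]
opening: 1.0
```

```bash
python3 - <<'E'
from h import *
w=snap("wrist","w1");s=r.get_state();print(s["tool_pos"],s["clock"],abs(s["qd"]).max())
import pickle;pickle.dump({k:w[k] for k in w},open("w1.pkl","wb"))
E
```

```text
[0.46998555 0.20680515 0.27451801] 1.3833 0.18161765559776227
```

View pics/w1.png

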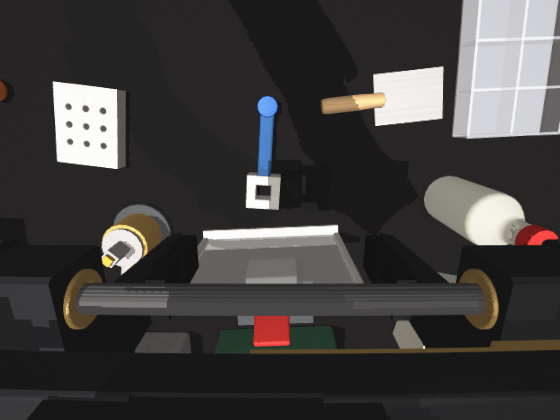

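```bash
python3 - <<'E'
from h import *
np.set_printoptions(precision=4,suppress=True)
snap("side");s=r.get_state();print(s["tool_pos"],s["clock"],abs(s["qd"]).max(),s["eef_rot"])
print(steps([.59,.06,.28],[0,1,0,0]))
E
```

```text
[0.4679 0.2106 0.2744] 1.4333 0.10072668249017824 [ 0.0069  1.     -0.0026  0.0012]
(array([-0.0052,  0.0023, -0.0139]), array([-12.4196, -14.8954,  -0.4583]))
```

>>> carry_out --commands '[[[0, 0, 0, -3.2, -3.7, -0.2, 8.8], [0, 0, 0, -6.2, -7.5, -0.4, 8.8], [0, 0, 0, -9.2, -11.2, -0.4, 8.8], [0, 0, 0, -11.2, -13.7, -0.4, 8.8], [0, 0, 0, -12.2, -15, -0.4, 8.8], [0, 0, 0, -12.2, -15, -0.4, 8.8], [0, 0, 0, -12.2, -15, -0.4, 8.8]]]'

```text
clock: 2.02
tool_pos: [0.5861, 0.0679, 0.2781]
eef_rot: [0.002, 1.0, 0.0, -0.0]
contact_force: [0.1, 0.8, -0.9]
opening: 1.002
```

```bash
python3 - <<'E'
from h import *
w=snap("wrist","w2");s=r.get_state();print(s["tool_pos"],s["clock"],abs(s["qd"]).max(),s["q"])
import pickle;pickle.dump({k:w[k] for k in w},open("w2.pkl","wb"))
crop(w,60,60,260,260,4,"w2c")
E
```

```text
[0.58516903 0.06998035 0.27826195] 2.0667 0.030823942422168953 [ 0.01558006  0.61891666 -0.36547075  1.63290354  0.25849233  0.9382
  1.12922505]
```

View pics/w2.png

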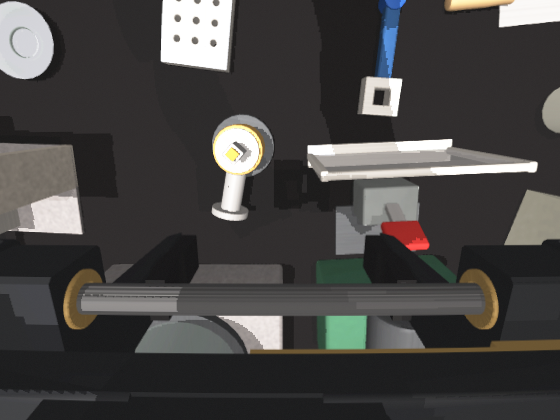

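View zoomed.

```bash
python3 - <<'E'
from h import *
import pickle
w=pickle.load(open("w2.pkl","rb"));v=pickle.load(open("w1.pkl","rb"))
crop(w,195,100,285,170,8,"w2a");crop(w,350,60,430,130,8,"w2b");crop(v,230,85,310,225,5,"w1b")
E
```

```text
(no output)
```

View pics/w2a.png

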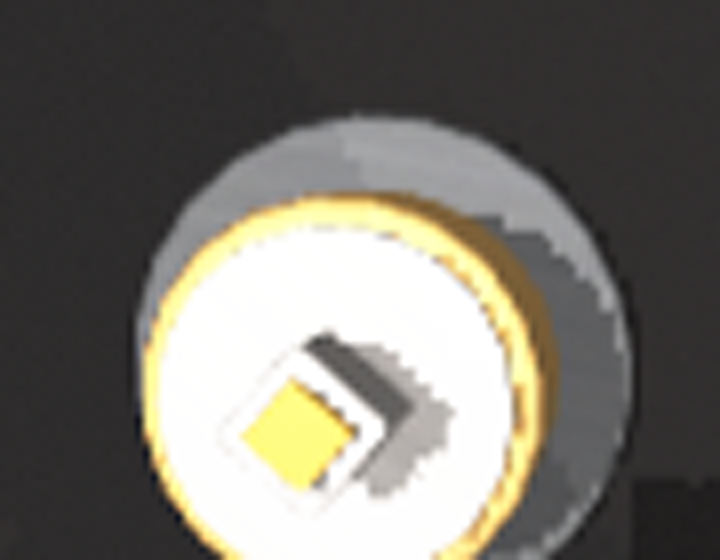

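View pics/w2b.png

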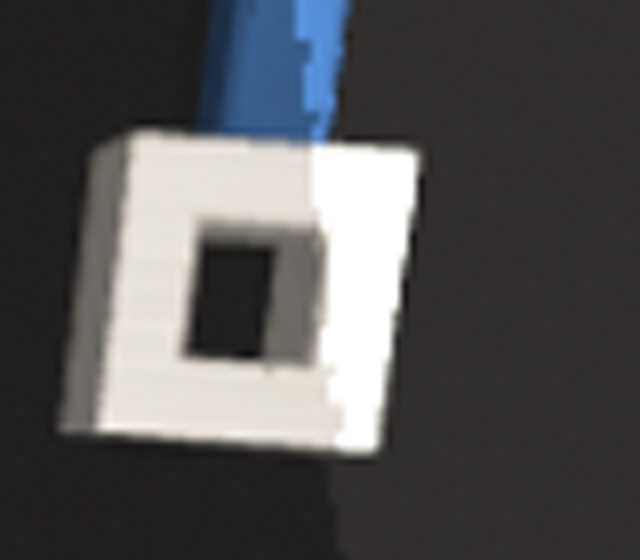

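View pics/w1b.png

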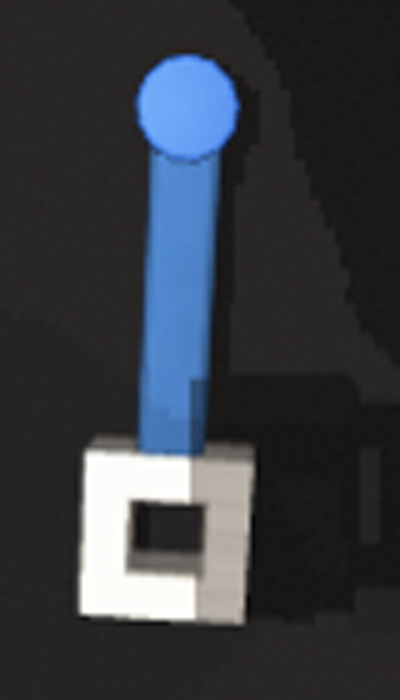

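```bash
python3 - <<'E'
from h import *
import pickle
np.set_printoptions(precision=4,suppress=True)
w=pickle.load(open("w2.pkl","rb"));v=pickle.load(open("w1.pkl","rb"))
a=snap("scene");b=snap("side")
c=lambda x0,y0,f:(lambda u,v:(x0+(u+.5)/f-.5,y0+(v+.5)/f-.5))
Wa=c(195,100,8);Wb=c(350,60,8);Vb=c(230,85,5);A1=c(200,160,3.6);B1=c(190,160,3.6)
h1=[(85,452),(252,460),(245,623),(79,613)];h2=[(130,132),(420,152),(380,455),(100,432)]
P=[]
for p,q in zip(h1,h2):
    x,e=tri((v,Vb(*p)),(w,Wb(*q)));P.append(x);print("hub c",x,np.round(e,1))
P=np.array(P);print("hub centre",P.mean(0)); 
Pz=np.array([plane(v,Vb(*p),.024) for p in h1]);Pz2=np.array([plane(w,Wb(*p),.024) for p in h2])
for Q in(P,Pz,Pz2):
    d=(Q[0]-Q[3]+Q[1]-Q[2]);print("ctr",Q.mean(0),"ang",np.degrees(np.arctan2(d[1],d[0])))
k=tri((v,Vb(188,105)),(b,B1(125,281)));print("knob",k,plane(v,Vb(188,105),.026))
pc=[(295,378),(356,432),(308,490),(240,436)]
C=np.array([plane(w,Wa(*p),.102) for p in pc]);print(C,C.mean(0))
for i in range(4):
    d=C[(i+1)%4]-C[i];print(np.degrees(np.arctan2(d[1],d[0])),np.hypot(*d[:2]))
print("pilot",tri((w,Wa(299,434)),(a,A1(219,246)),(b,B1(406,317))))
# big square 
pc=[(302,347),(388,425),(310,512),(222,435)]
C=np.array([plane(w,Wa(*p),.096) for p in pc]);print(C.mean(0))
for i in range(4):
    d=C[(i+1)%4]-C[i];print(np.degrees(np.arctan2(d[1],d[0])),np.hypot(*d[:2]))
# collar circle
print("collar",plane(w,Wa(325,410),.066))
# guard corners in w2
for p in [(308,148),(451,142),(533,165),(313,178)]: print("guard .15",plane(w,p,.15))
E
```

```text
hub c [0.4685 0.1728 0.0224] [0.1 0.1]
hub c [0.4709 0.2169 0.0233] [0.4 0.4]
hub c [0.5158 0.215  0.0228] [0.5 0.5]
hub c [0.5125 0.1702 0.0238] [0.3 0.3]
hub centre [0.4919 0.1937 0.0231]
ctr [0.4919 0.1937 0.0231] ang 177.14387708516716
ctr [0.4915 0.1936 0.024 ] ang 176.84100844541442
ctr [0.4922 0.1936 0.024 ] ang 177.46888150077487
knob (array([0.3818, 0.2012, 0.0295]), [np.float64(0.09980201475702145), np.float64(0.09980201475692563)]) [0.3815 0.2011 0.026 ]
[[0.5462 0.0175 0.102 ]
 [0.5532 0.0251 0.102 ]
 [0.5607 0.0185 0.102 ]
 [0.5536 0.01   0.102 ]] [0.5534 0.0178 0.102 ]
47.43799360837663 0.010306022135624674
-41.21341283369452 0.009957905028096018
-129.68014030674263 0.011059531863943471
134.68650895352607 0.01052331703498067
pilot (array([0.5535, 0.0181, 0.1044]), [np.float64(0.37260495913499403), np.float64(1.0683830107767354), np.float64(1.1705188666181943)])
[0.5536 0.0176 0.096 ]
46.83214541305295 0.014938058112338622
-43.318952327276484 0.015759640145832803
-132.58168015863683 0.015189897161636958
135.7788536549118 0.015917675127814557
collar [0.5541 0.0158 0.066 ]
guard .15 [0.5431 0.092  0.15  ]
guard .15 [0.5381 0.2174 0.15  ]
guard .15 [0.5583 0.296  0.15  ]
guard .15 [0.5698 0.097  0.15  ]
```

>>> carry_out --commands '[[[0, 0, 0.125, 2, 1.6, 0, 8.8], [0, 0, 0.25, 4, 3.2, 0, 8.8], [0, 0, 0.375, 6, 4.8, 0, 8.8], [0, 0, 0.5, 8, 6.4, 0, 8.8], [0, 0, 0.625, 10, 8, 1, 8.8], [0, 0, 0.75, 12, 9.6, 2, 8.8], [0, 0, 0.875, 13.5, 11.2, 3, 8.8], [0, 0, 1.0, 15, 12.5, 4, 8.8], [0, 0, 1.12, 15.3, 12.7, 4.5, 8.8], [0, 0, 1.24, 15.3, 12.7, 5, 8.8]]]'

```text
clock: 3.0
tool_pos: [0.4294, 0.1992, 0.2283]
eef_rot: [0.581, 0.814, -0.0, -0.001]
contact_force: [0.6, 0.0, -0.9]
opening: 0.997
```

```bash
python3 - <<'E'
from h import *
s=r.get_state();print(s["q"])
print(np.degrees(R.from_quat(s["eef_rot"]).as_matrix()[:2,0]@[1,1j]), np.degrees(np.angle(R.from_quat(s["eef_rot"]).as_matrix()[:2,0]@[1,1j])))
E
```

```text
[-0.53362295  0.52463058  0.00479535  2.03583735 -0.00770628  0.58211895
 -0.19092877]Traceback (most recent call last):
  File "<stdin>", line 3, in <module>
TypeError: ufunc 'degrees' not supported for the input types, and the inputs could not be safely coerced to any supported types according to the casting rule ''safe''
```

>>> carry_out --commands '[[[0, 0, 0.12, 0, 0, 0, 8.8], [0, 0, 0.24, 0, 0, 0, 8.8], [0, 0, 0.36, 0, 0, 0, 8.8], [0, 0, 0.48, 0, 0, 0, 8.8], [0, 0, 0.6, 0, 0, 0, 8.8], [0, 0, 0.72, 0, 0, 0, 8.8], [0, 0, 0.84, 0, 0, 1, 8.8], [0, 0, 0.96, 0, 0, 2, 8.8], [0, 0, 1.08, 0, 0, 3, 8.8], [0, 0, 1.2, 0, 0, 3, 8.8]]]'

```text
clock: 3.83
tool_pos: [0.4303, 0.1977, 0.1973]
eef_rot: [0.939, 0.343, -0.001, -0.001]
contact_force: [0.3, -0.8, 0.3]
opening: 0.996
```

```bash
cat >> h.py <<'E'
def down(yaw): # tool pointing down, tool x at yaw deg
    return (R.from_euler("z",yaw,degrees=True)*R.from_quat([1,0,0,0])).as_quat()
def yaw(s): 
    x=R.from_quat(s["eef_rot"]).as_matrix()[:,0]; return np.degrees(np.arctan2(x[1],x[0]))
E
python3 - <<'E'
from h import *
np.set_printoptions(precision=4,suppress=True)
s=r.get_state();print(s["q"],yaw(s),s["tool_pos"]); print(steps([.4318,.1967,.15],down(-3.2)))
E
```

```text
[-0.7351  0.6053  0.3314  2.0774 -0.385   0.5196 -0.9921] 40.072876279351675 [0.4303 0.1977 0.1973]
(array([-0.001 ,  0.0029,  0.7553]), array([0.0644, 0.179 , 4.7329]))
```

>>> carry_out --commands '[[[0, 0, 0.12, 0, 0, 0, 8.8], [0, 0, 0.24, 0, 0, 1, 8.8], [0, 0, 0.36, 0, 0, 3, 8.8], [0, 0, 0.48, 0, 0.1, 5, 8.8], [0, 0, 0.6, 0, 0.2, 7, 8.8], [0, 0, 0.72, 0, 0.2, 9, 8.8], [0, 0, 0.755, 0.1, 0.2, 11, 8.8], [0, 0, 0.755, 0.1, 0.2, 12, 8.8], [0, 0, 0.755, 0.1, 0.2, 12, 8.8], [0, 0, 0.755, 0.1, 0.2, 12, 8.8]]]'

```text
clock: 4.67
tool_pos: [0.4336, 0.1965, 0.0785]
eef_rot: [1.0, -0.026, -0.001, -0.0]
contact_force: [-0.0, 0.2, -0.2]
opening: 1.0
```

```bash
python3 - <<'E'
from h import *
np.set_printoptions(precision=4,suppress=True)
w=snap("wrist","w3");s=r.get_state();print(s["q"],yaw(s),s["tool_pos"]); print(steps([.4318,.1967,.011],down(-3.2)))
E
```

```text
[-0.6726  0.8335  0.2518  2.1463 -0.819   0.2564 -1.3213] -2.9453432426439137 [0.4341 0.1963 0.079 ]
(array([-0.001 , -0.    ,  0.0044]), array([-0.2352, -0.0164,  6.8011]))
```

View pics/w3.png

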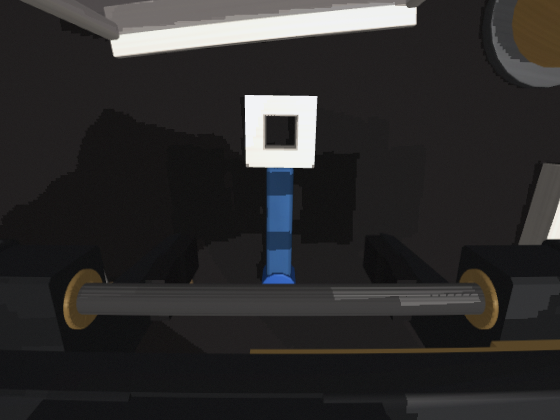

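>>> carry_out --commands '[[[0, 0, 0, -0.1, 0, 2.5, 8.8], [0, 0, 0, -0.2, 0, 5, 6], [0, 0, 0, -0.2, 0, 6.2, 5], [0, 0, 0, -0.2, 0, 6.8, 4], [0, 0, 0, -0.2, 0, 6.8, 3], [0, 0, 0, -0.2, 0, 6.8, 1], [0, 0, 0, -0.2, 0, 6.8, 0.5], [0, 0, 0, -0.2, 0, 6.8, 0.5]]]' --force 50

```text
clock: 5.38
tool_pos: [0.4331, 0.1958, 0.0115]
eef_rot: [1.0, -0.026, 0.001, -0.0]
contact_force: [-0.8, -1.1, 0.0]
opening: 0.496
```

```bash
python3 - <<'E'
from h import *
np.set_printoptions(precision=4,suppress=True)
s=r.get_state();print(s["opening"]*88,yaw(s),s["tool_pos"],s["contact_force"]); 
E
```

```text
43.61261139925142 -3.0199424586101973 [0.4331 0.1958 0.0115] [-0.814  -1.1483  0.0184]
```

Fingers still closing; wait, then lift a little.

>>> carry_out --commands '[[[0, 0, 0, 0, 0, 0, 0.5], [0, 0, 0, 0, 0, 0, 0.5], [0, 0, 0, 0, 0, 0, 0.5], [0, 0, 0, 0, 0, 0, 0.5], [0, 0, 0, 0, 0, 0, 0.5], [0, 0, 0, 0, 0, 0, 0.5]]]' --force 50

```text
clock: 5.88
tool_pos: [0.4326, 0.1958, 0.0107]
eef_rot: [1.0, -0.026, 0.0, -0.0]
contact_force: [0.1, 1.1, 4.0]
opening: 0.198
```

>>> carry_out --commands '[[[0, 0, 0, 0, 0, -1.5, 0.5], [0, 0, 0, 0, 0, -4.5, 0.5], [0, 0, 0, 0, 0, -8, 0.5], [0, 0, 0, 0, 0, -11.5, 0.5], [0, 0, 0, 0, 0, -14.5, 0.5], [0, 0, 0, 0, 0, -15.5, 0.5], [0, 0, 0, 0, 0, -15.5, 0.5], [0, 0, 0, 0, 0, -15.5, 0.5]]]'

```text
clock: 6.55
tool_pos: [0.4322, 0.1957, 0.1653]
eef_rot: [1.0, -0.026, -0.0, -0.0]
contact_force: [-0.8, 0.7, -1.3]
opening: 0.203
```

```bash
python3 - <<'E'
from h import *
np.set_printoptions(precision=4,suppress=True)
w=snap("wrist","w4");s=r.get_state();print(s["opening"]*88,yaw(s),s["tool_pos"],s["contact_force"],s["q"]); print(steps([.513,-.0253,.168],down(46.8)))
E
```

```text
17.25927249541506 -3.0230310317189875 [0.4317 0.1955 0.1646] [ 0.0946 -0.0297 -2.1848] [-0.8296  0.7038  0.5101  2.1114 -0.7148  0.5036 -1.3994]
(array([-0.0003,  0.0017, -0.8696]), array([ 9.2781, 21.6197, -0.3429]))
```

View pics/w4.png

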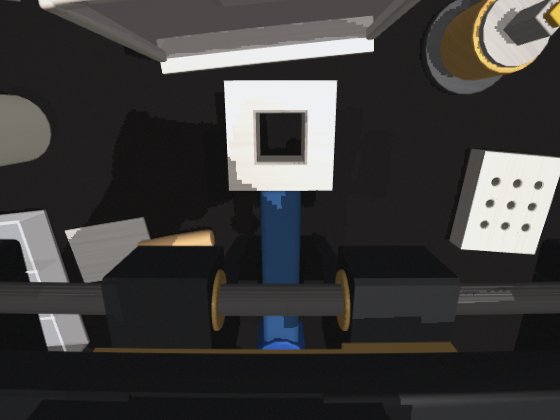

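```bash
python3 - <<'E'
from h import *
np.set_printoptions(precision=4,suppress=True)
w=snap("wrist");crop(w,200,60,360,210,5,"w4b")
s=r.get_state();q=R.from_quat(s["eef_rot"]);p=np.array(s["tool_pos"])
for pitch in (0,2,4):
  rr=R.from_euler("y",-pitch,degrees=True)
  L=np.array([[.059+dx,dy,-.0133] for dx,dy in [(.022,-.022),(.022,.022),(-.022,.022),(-.022,-.022)]])
  Lr=R.from_euler("y",-pitch,degrees=True).apply(L)
  print(pitch,proj(w,p+q.apply(Lr)).round(1).tolist(), (p+q.apply(Lr)).mean(0))
E
```

```text
0 [[224.0, 81.2], [337.5, 81.1], [332.6, 191.4], [229.0, 191.5]] [0.4905 0.1922 0.1775]
2 [[225.3, 81.0], [336.2, 80.9], [332.1, 189.7], [229.5, 189.7]] [0.4909 0.1922 0.1754]
4 [[226.5, 81.0], [335.0, 80.9], [331.7, 188.1], [229.9, 188.1]] [0.4913 0.1921 0.1733]
```

View pics/w4b.png

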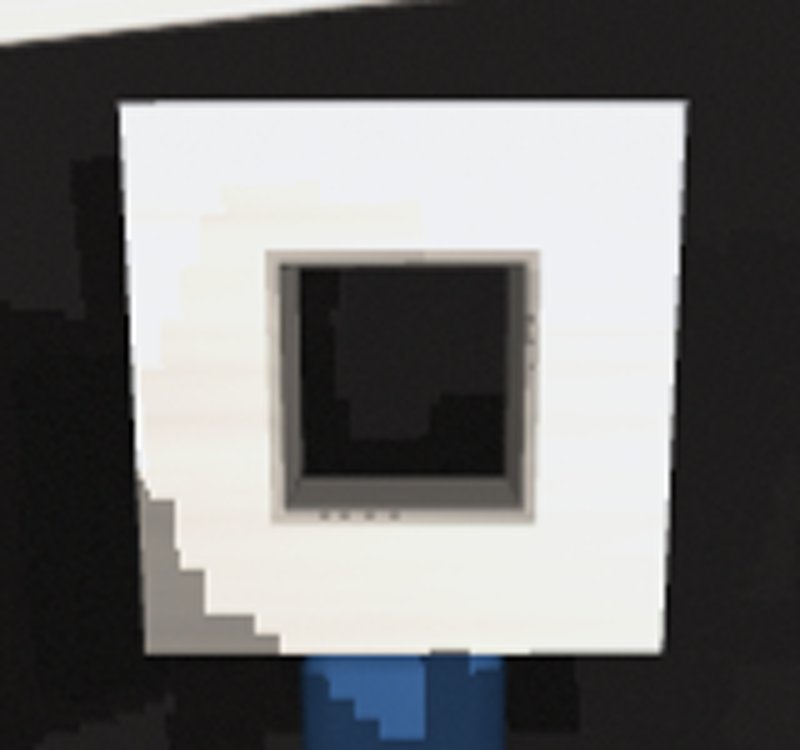

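>>> carry_out --commands '[[[0, 0, -0.05, 1, 2.5, 0, 0.5], [0, 0, -0.1, 2, 6, 0, 0.5], [0, 0, -0.2, 3.5, 9.5, 0, 0.5], [0, 0, -0.32, 5, 13, 0, 0.5], [0, 0, -0.44, 6.5, 16, 0, 0.5], [0, 0, -0.56, 8, 19, 0, 0.5], [0, 0, -0.68, 9.1, 21, 0, 0.5], [0, 0, -0.8, 9.3, 21.6, 0, 0.5], [0, 0, -0.87, 9.3, 21.6, 0, 0.5], [0, 0, -0.87, 9.3, 21.6, 0, 0.5]]]'

```text
clock: 7.48
tool_pos: [0.513, -0.0263, 0.1639]
eef_rot: [0.918, 0.397, -0.001, -0.001]
contact_force: [-0.1, 0.3, -1.5]
opening: 0.197
```

```bash
python3 - <<'E'
from h import *
np.set_printoptions(precision=4,suppress=True)
w=snap("wrist","w5");s=r.get_state();print(s["opening"]*88,yaw(s),s["tool_pos"],s["contact_force"],s["q"]); print(steps([.513,-.0253,.115],down(46.8)))
E
```

```text
17.58834524348029 46.643195517382146 [ 0.513  -0.0255  0.1641] [-0.5118 -0.3795 -1.4413] [-0.1765  0.6891  0.2253  1.9893 -0.3044  0.4981 -0.4885]
(array([-0.0029,  0.0011, -0.0027]), array([ 0.0214, -0.0001,  4.9092]))
```

View pics/w5.png

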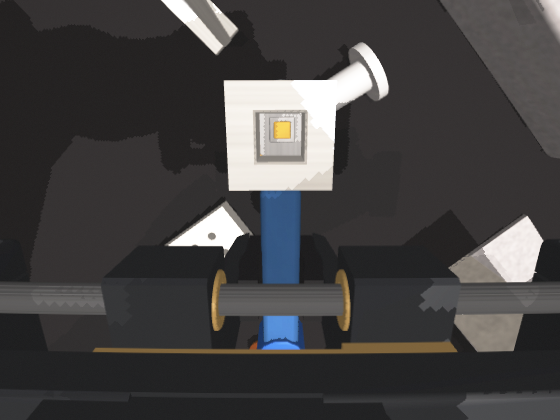

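```bash
python3 - <<'E'
from h import *
np.set_printoptions(precision=4,suppress=True)
w=snap("wrist");crop(w,240,95,320,175,8,"w5b")
s=r.get_state();q=R.from_quat(s["eef_rot"]);p=np.array(s["tool_pos"])
hub=p+q.apply([.0592,0,0]);print(hub,proj(w,[[hub[0],hub[1],.102],[hub[0],hub[1],.096]]))
im=w["pixels"].astype(int);m=((im[:,:,0]>180)&(im[:,:,2]<90)&(im[:,:,1]>120)).astype(np.uint8);m[:90]=0;m[175:]=0;m[:,:240]=0;m[:,320:]=0
c=max(cv2.findContours(m,0,2)[0],key=cv2.contourArea);print(cv2.minAreaRect(c),plane(w,cv2.minAreaRect(c)[0],.102))
E
```

```text
[0.5537 0.018  0.1642] [[281.0578 129.8867]
 [281.0616 129.5189]]
((276.5, 130.5), (15.0, 3.0), 90.0) [0.5513 0.0198 0.102 ]
```

View pics/w5b.png

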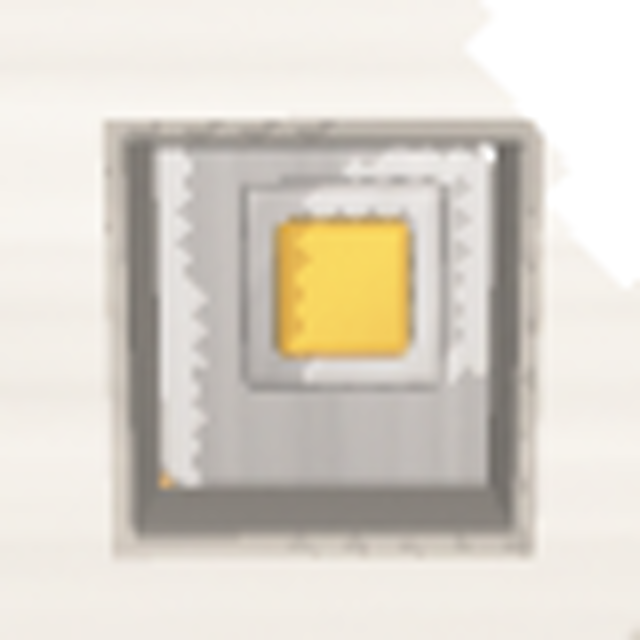

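>>> carry_out --commands '[[[0, 0, 0, 0, 0.1, 2, 0.5], [0, 0, 0, 0, 0.1, 4, 0.5], [0, 0, 0, 0, 0.1, 5, 0.5], [0, 0, 0, 0, 0.1, 5.5, 0.5], [0, 0, 0, 0, 0.1, 6, 0.5], [0, 0, 0, 0, 0.1, 6.5, 0.5]]]'

```text
clock: 8.08
tool_pos: [0.5148, -0.0258, 0.1003]
eef_rot: [0.918, 0.397, 0.0, 0.0]
contact_force: [-0.6, -0.1, -0.1]
opening: 0.195
```

```bash
python3 - <<'E'
from h import *
np.set_printoptions(precision=4,suppress=True)
w=snap("wrist");s=r.get_state();print(s["opening"]*88,yaw(s),s["tool_pos"],s["contact_force"],s["moment"]);crop(w,200,60,360,210,5,"w6")
E
```

```text
17.552480647929762 46.79097529813167 [ 0.5145 -0.0258  0.0997] [ 0.2526  0.5826 -2.4027] [-0.0507  0.1758 -0.0138]
```

View pics/w6.png

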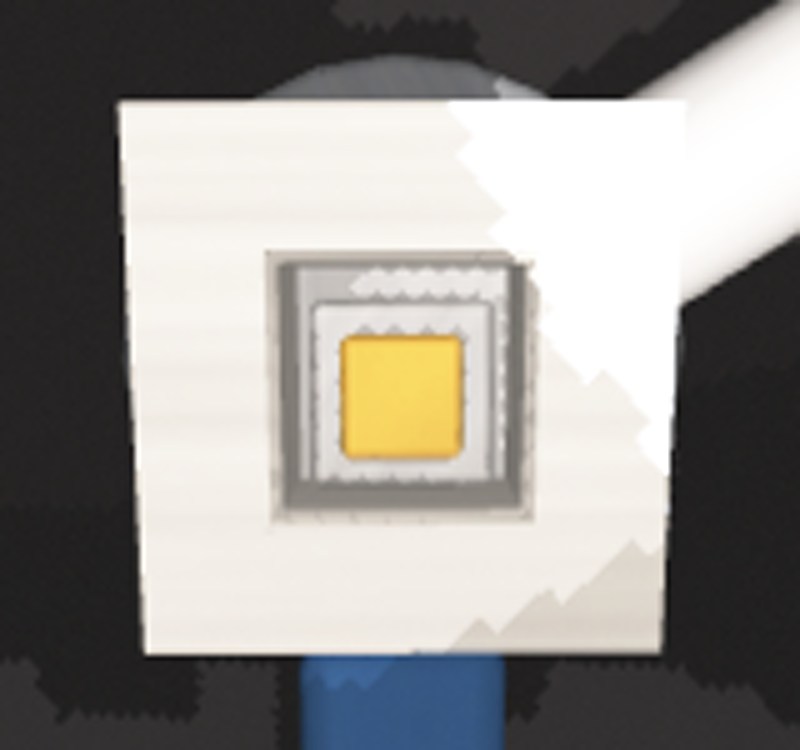

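```bash
python3 - <<'E'
from h import *
np.set_printoptions(precision=4,suppress=True)
w=snap("wrist")
s=r.get_state();q=R.from_quat(s["eef_rot"]);p=np.array(s["tool_pos"]);print(p)
hub=p+q.apply([.0592,0,0]);print(hub,proj(w,[[hub[0],hub[1],.102],[hub[0],hub[1],.096],[hub[0],hub[1],.113]]))
sq=(200+(403.5)/5-.4,60+391.5/5-.4);pi=(200+401.5/5-.4,60+396/5-.4)
print(sq,pi,q.inv().apply(plane(w,sq,.096)-hub),q.inv().apply(plane(w,pi,.102)-hub))
E
```

```text
[ 0.5146 -0.0258  0.1002]
[0.5551 0.0174 0.1002] [[281.8189 136.6566]
 [281.7601 135.848 ]
 [281.9413 138.339 ]]
(280.3, 137.9) (279.90000000000003, 138.79999999999998) [-0.0009 -0.0007  0.0042] [-0.0009 -0.0008 -0.0018]
```

>>> carry_out --commands '[[[0, 0, 0, -0.1, -0.05, 0, 0.5], [0, 0, 0, -0.1, -0.05, 0.5, 0.5], [0, 0, 0, -0.1, -0.05, 1, 0.5], [0, 0, 0, -0.1, -0.05, 1.5, 0.5], [0, 0, 0, -0.1, -0.05, 2, 0.5], [0, 0, 0, -0.1, -0.05, 2.2, 0.5], [0, 0, 0, -0.1, -0.05, 2.4, 0.5], [0, 0, 0, -0.1, -0.05, 2.4, 0.5]]]'

```text
clock: 8.85
tool_pos: [0.5133, -0.0264, 0.0764]
eef_rot: [0.918, 0.397, -0.0, -0.0]
contact_force: [-1.0, 0.0, 2.3]
opening: 0.204
```

```bash
python3 - <<'E'
from h import *
np.set_printoptions(precision=4,suppress=True)
w=snap("wrist");s=r.get_state();print(s["opening"]*88,yaw(s),s["tool_pos"],s["contact_force"],s["moment"]);crop(w,200,60,360,210,5,"w7")
E
```

```text
17.559249869511298 46.79360726490849 [ 0.5133 -0.0263  0.0765] [-1.0723 -0.1887  1.5844] [-0.0278  0.3153  0.0267]
```

View pics/w7.png

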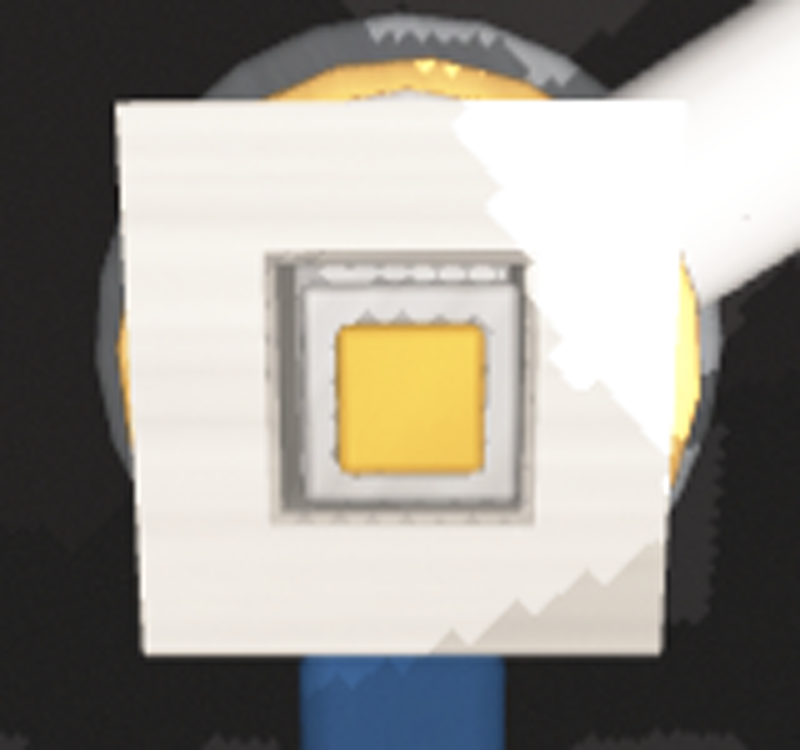

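>>> carry_out --commands '[[[0, 0, -0.1, 0.03, 0.59, 0.1, 0.5], [0, 0, -0.2, 0.12, 1.17, 0.1, 0.5], [0, 0, -0.3, 0.26, 1.74, 0.1, 0.5], [0, 0, -0.4, 0.47, 2.3, 0.1, 0.5], [0, 0, -0.5, 0.72, 2.83, 0.1, 0.5], [0, 0, -0.6, 1.03, 3.33, 0.1, 0.5], [0, 0, -0.7, 1.39, 3.8, 0.1, 0.5], [0, 0, -0.8, 1.79, 4.23, 0.1, 0.5], [0, 0, -0.8, 1.79, 4.23, 0.1, 0.5]]]'

```text
clock: 9.65
tool_pos: [0.558, -0.043, 0.0762]
eef_rot: [0.69, 0.724, 0.001, 0.001]
contact_force: [0.4, -1.4, 4.9]
opening: 0.197
```

```bash
python3 - <<'E'
from h import *
np.set_printoptions(precision=4,suppress=True)
w=snap("wrist");s=r.get_state();print(s["opening"]*88,yaw(s),s["tool_pos"],s["contact_force"],s["moment"],s["q"]);crop(w,180,40,380,240,3.5,"w8")
E
```

```text
17.75566205740683 92.48998006087274 [ 0.5577 -0.043   0.0761] [ 0.3504 -2.042   5.6454] [-0.2528  0.0171  0.0377] [-0.0008  0.8612 -0.0083  1.8958  0.0182  0.3823  0.0204]
```

View pics/w8.png

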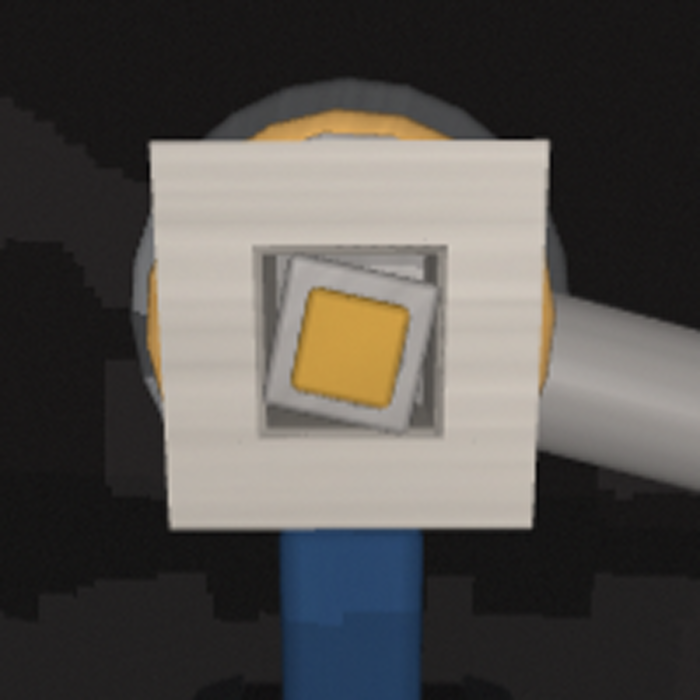

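>>> carry_out --commands '[[[0, 0, -0.08, 0.02, 0.47, 0, 0.5], [0, 0, -0.16, 0.08, 0.94, 0, 0.5], [0, 0, -0.24, 0.17, 1.4, 0, 0.5], [0, 0, -0.3, 0.26, 1.74, 0, 0.5], [0, 0, -0.3, 0.26, 1.74, 0, 0.5]]]'

```text
clock: 10.12
tool_pos: [0.5752, -0.0395, 0.0762]
eef_rot: [0.575, 0.818, 0.001, 0.001]
contact_force: [0.3, -1.6, 4.7]
opening: 0.198
```

```bash
python3 - <<'E'
from h import *
np.set_printoptions(precision=4,suppress=True)
w=snap("wrist");s=r.get_state();print(s["opening"]*88,yaw(s),s["tool_pos"],s["contact_force"],s["moment"],s["q"]);crop(w,180,40,380,240,3.5,"w9")
E
```

```text
17.72237979640732 109.62178908911685 [ 0.5752 -0.0395  0.0762] [ 1.0744 -1.8615  5.2864] [-0.2864 -0.0751  0.009 ] [ 0.0317  0.8729 -0.075   1.8418  0.14    0.429   0.1987]
```

View pics/w9.png

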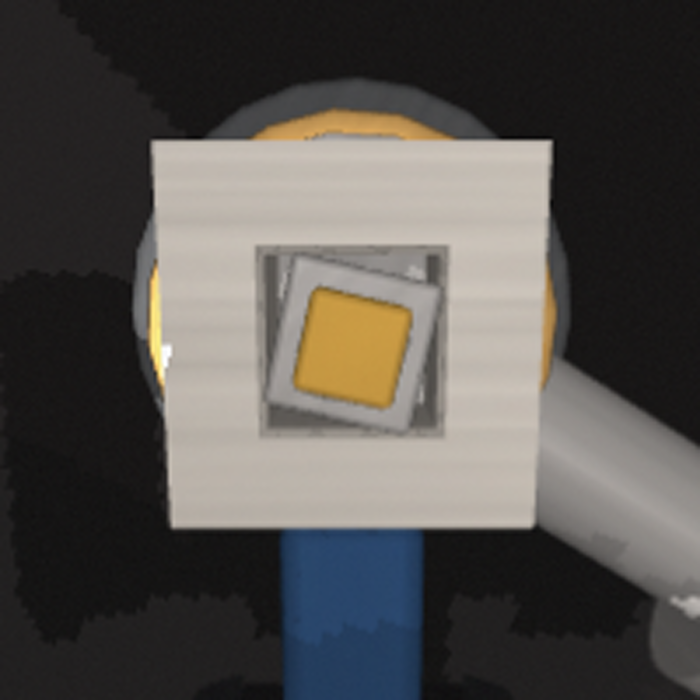

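>>> carry_out --commands '[[[0, 0, -0.04, 0, 0.24, 0, 0.5], [0, 0, -0.08, 0.02, 0.47, 0, 0.5], [0, 0, -0.12, 0.05, 0.71, 0, 0.5], [0, 0, -0.12, 0.05, 0.71, 0, 0.5]]]'

```text
clock: 10.5
tool_pos: [0.58, -0.0376, 0.0761]
eef_rot: [0.528, 0.85, -0.001, 0.0]
contact_force: [-1.7, -3.3, 7.1]
opening: 0.195
```

```bash
python3 - <<'E'
from h import *
np.set_printoptions(precision=4,suppress=True)
w=snap("wrist");s=r.get_state();print(s["opening"]*88,yaw(s),s["tool_pos"],s["contact_force"],s["moment"],s["q"]);crop(w,180,40,380,240,3.5,"w10")
E
```

```text
17.323252452267045 116.2476324710606 [ 0.58   -0.0376  0.0761] [-0.5661 -1.6219  6.3713] [-0.399   0.3522 -0.8058] [ 0.0435  0.8779 -0.1021  1.8233  0.1846  0.4502  0.2696]
```

View pics/w10.png

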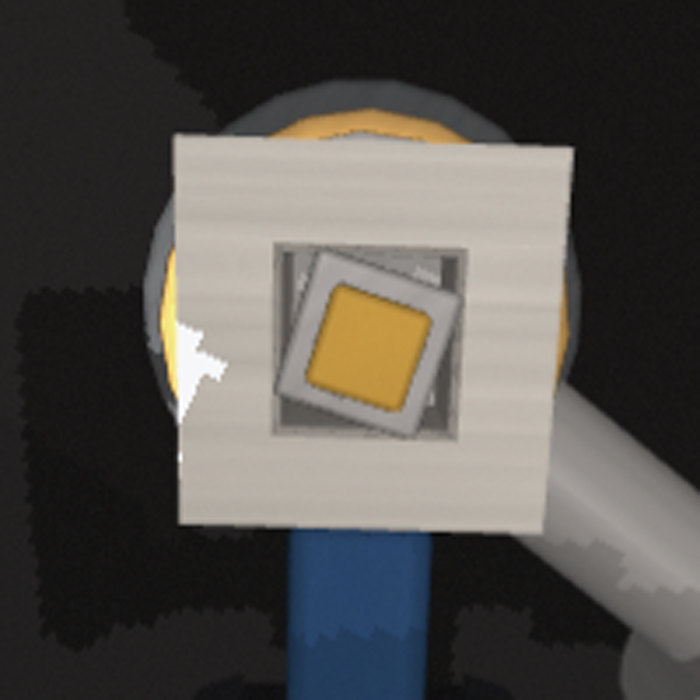

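>>> carry_out --commands '[[[0, 0, 0.03, 0, -0.15, 0, 0.5], [0, 0, 0.03, 0, -0.15, 0, 4], [0, 0, 0.03, 0, -0.15, 0, 4], [0, 0, 0.03, 0, -0.15, 0, 4], [0, 0, 0.03, 0, -0.15, 0, 4], [0, 0, 0.03, 0, -0.15, 0, 4], [0, 0, 0.03, 0, -0.15, -2, 4], [0, 0, 0.03, 0, -0.15, -6, 4], [0, 0, 0.03, 0, -0.15, -10, 4], [0, 0, 0.03, 0, -0.15, -13, 5]]]'

```text
clock: 11.38
tool_pos: [0.5797, -0.0363, 0.208]
eef_rot: [0.537, 0.843, 0.001, 0.001]
contact_force: [0.9, -0.0, -1.0]
opening: 0.509
```

```bash
python3 - <<'E'
from h import *
np.set_printoptions(precision=4,suppress=True)
w=snap("wrist","w11");a=snap("scene","sc11");b=snap("side","sd11");s=r.get_state();print(s["opening"]*88,yaw(s),s["tool_pos"],s["contact_force"],s["moment"],s["q"])
for n,p in dict(dish=(291,370),vial=(251,347)).items(): print(n,plane(b,p,.01))
crop(b,230,200,380,300,5,"sd11b")
E
```

```text
49.91557573915932 114.97255544735552 [ 0.5808 -0.0364  0.2079] [ 0.3448  0.1152 -0.5906] [-0.0616  0.0554 -0.027 ] [ 0.067   0.6772 -0.1422  1.7468  0.1348  0.7214  0.2907]
dish [ 0.4237 -0.2526  0.01  ]
vial [ 0.3554 -0.1659  0.01  ]
```

View pics/w11.png

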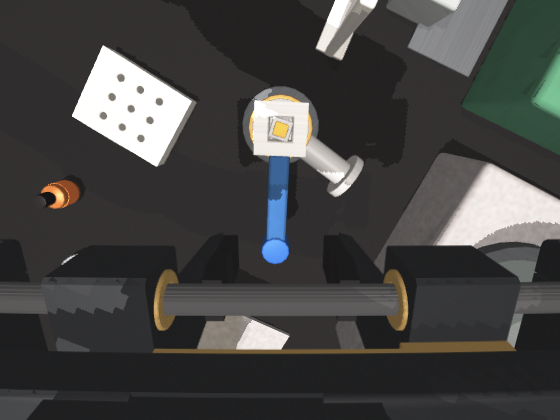

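View pics/sd11.png

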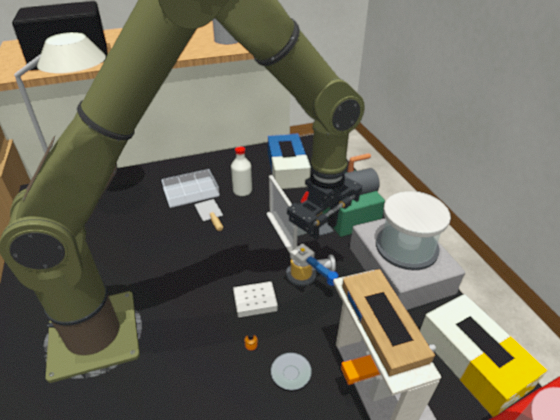

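```bash
cat >> h.py <<'E'
def tilt(t,psi=0):
    t=np.radians(t);c,s_=np.cos(t),np.sin(t)
    M=np.array([[-c,0,s_],[0,1,0],[-s_,0,-c]])
    return (R.from_euler("z",psi,degrees=True)*R.from_matrix(M)).as_quat()
E
python3 - <<'E'
from h import *
np.set_printoptions(precision=4,suppress=True)
g=R.from_quat(tilt(36,-2.5)); s=r.get_state()
print(steps([.42,-.15,.24],down(180)))
rv,sh=steps([.40,-.33,.21],tilt(36,-2.5));print(rv,sh)
E
```

```text
(array([ 0.0035,  0.0049, -1.1349]), array([ -3.5157, -19.354 ,  -3.3024]))
[-0.3388 -0.5591 -1.0546] [-18.9821 -28.7821  -0.319 ]
```

View pics/sd11b.png

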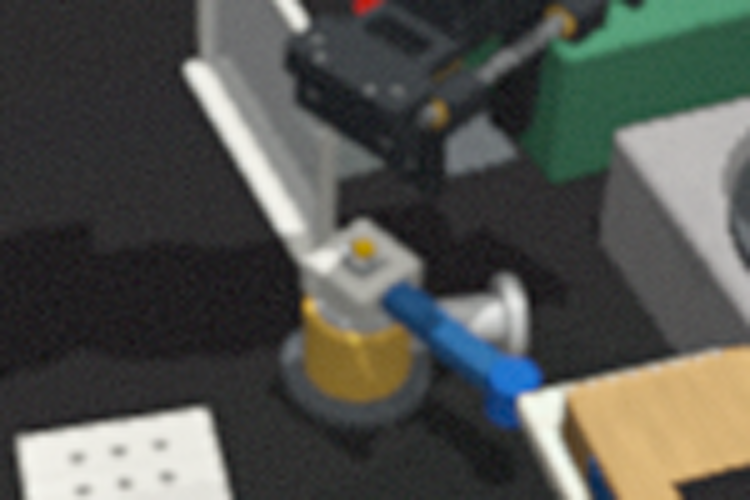

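>>> carry_out --commands '[[[0, 0, -0.12, -0.5, -2.5, -1, 8.8], [0, 0, -0.24, -1, -5, -2, 8.8], [0, 0, -0.36, -1.5, -8, -3, 8.8], [0, 0, -0.48, -2, -11, -3.3, 8.8], [0, 0, -0.6, -2.5, -14, -3.3, 8.8], [0, 0, -0.72, -3, -16.5, -3.3, 8.8], [0, 0, -0.84, -3.5, -18.5, -3.3, 8.8], [0, 0, -0.96, -3.5, -19.4, -3.3, 8.8], [0, 0, -1.08, -3.5, -19.4, -3.3, 8.8], [0, 0, -1.13, -3.5, -19.4, -3.3, 8.8]]]'

```text
clock: 12.37
tool_pos: [0.4163, -0.1506, 0.2372]
eef_rot: [0.0, 1.0, 0.001, -0.002]
contact_force: [0.1, -0.3, 0.3]
opening: 1.005
```

```bash
python3 - <<'E'
from h import *
np.set_printoptions(precision=4,suppress=True)
s=r.get_state();print(yaw(s),s["tool_pos"],s["q"])
print(steps([.40,-.34,.21],tilt(36,-2.5)))
E
```

```text
179.9611761814883 [ 0.4163 -0.1506  0.2372] [ 0.5889  0.5119 -0.519   2.0891  0.415   0.644   1.3573]
(array([ 0.0147, -0.6313,  0.0411]), array([  1.6114, -18.9428,   2.6984]))
```

>>> carry_out --commands '[[[0, -0.1, 0.04, 0.5, -3, 0, 8.8], [0.01, -0.2, 0.04, 1, -6.5, 0, 8.8], [0.01, -0.32, 0.04, 1.6, -10, 0, 8.8], [0.01, -0.44, 0.04, 1.6, -13.5, 0, 8.8], [0.01, -0.56, 0.04, 1.6, -17, 0, 8.8], [0.015, -0.63, 0.04, 1.6, -18.9, 0, 8.8], [0.015, -0.63, 0.04, 1.6, -18.9, 0, 8.8], [0.015, -0.63, 0.04, 1.6, -18.9, 0, 8.8]]]'

```text
clock: 13.03
tool_pos: [0.3913, -0.3037, 0.2256]
eef_rot: [0.014, 0.972, 0.012, 0.235]
contact_force: [0.6, -0.7, -1.5]
opening: 1.0
```

```bash
python3 - <<'E'
from h import *
import pickle
np.set_printoptions(precision=4,suppress=True)
w=snap("wrist","w12");s=r.get_state();print(s["tool_pos"],s["q"],s["eef_rot"],tilt(36,-2.5))
pickle.dump(dict(w),open("w12.pkl","wb"))
E
```

```text
[ 0.39   -0.3067  0.2246] [ 1.3035  0.6216 -0.8064  2.2661  1.3225  0.1339  0.928 ] [0.0153 0.9718 0.0106 0.2351] [ 0.0207  0.9508 -0.0067  0.3089]
```

View pics/w12.png

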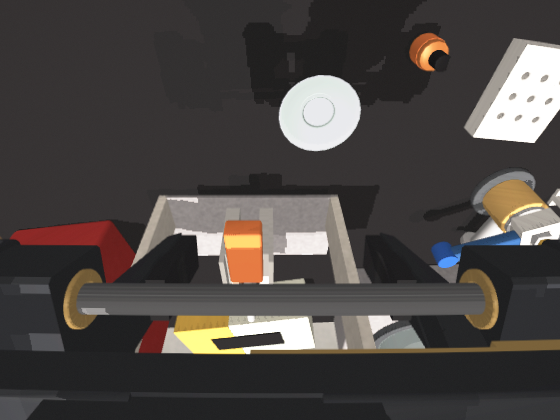

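```bash
python3 - <<'E'
from h import *
import pickle
w=pickle.load(open("w12.pkl","rb"));crop(w,150,180,360,300,3.8,"w12b")
E
```

```text
(no output)
```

View pics/w12b.png

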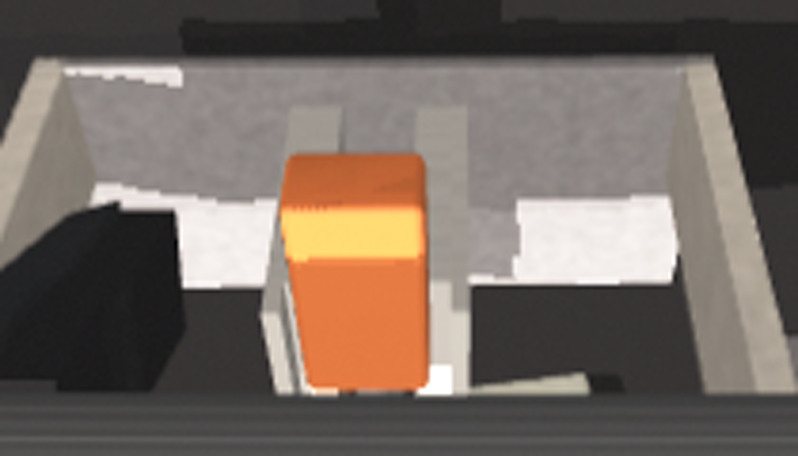

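```bash
python3 - <<'E'
from h import *
import pickle
np.set_printoptions(precision=4,suppress=True)
w=pickle.load(open("w12.pkl","rb"));a=snap("scene")
c=lambda x0,y0,f:(lambda u,v:(x0+(u+.5)/f-.5,y0+(v+.5)/f-.5))
W=c(150,180,3.8);A2=c(60,220,4)
for z in (.109,.112,.115):
  print(z,[plane(w,W(*p),z)[:2] for p in [(283,207),(422,206),(308,386),(428,386)]])
print([plane(w,W(*p),.088)[:2] for p in [(292,155),(424,155)]])
print("rear R",tri((w,W(428,386)),(a,A2(368,330))));print("rear L",tri((w,W(308,386)),(a,A2(315,358))))
print("rail fronts (z.088):",[plane(w,W(*p),.088)[:2] for p in [(290,107),(340,107),(415,107),(468,107)]])
print("walls front", [plane(w,W(*p),0.0)[:2] for p in [(60,62),(690,62)]])
print("plate edge scene/base", )
E
```

```text
0.109 [array([ 0.5025, -0.3614]), array([ 0.5042, -0.3235]), array([ 0.5906, -0.3665]), array([ 0.5932, -0.3276])]
0.112 [array([ 0.4991, -0.3605]), array([ 0.5008, -0.3233]), array([ 0.5859, -0.3656]), array([ 0.5885, -0.3272])]
0.115 [array([ 0.4957, -0.3597]), array([ 0.4973, -0.323 ]), array([ 0.5813, -0.3647]), array([ 0.5837, -0.3269])]
[array([ 0.504 , -0.3613]), array([ 0.506 , -0.3235])]
rear R (array([ 0.5988, -0.3288,  0.1053]), [np.float64(0.853293900166072), np.float64(0.853293900166122)])
rear L (array([ 0.5977, -0.3661,  0.1046]), [np.float64(1.6842662265253803), np.float64(1.6842662265255022)])
rail fronts (z.088): [array([ 0.485 , -0.3591]), array([ 0.4857, -0.3454]), array([ 0.4867, -0.3247]), array([ 0.4875, -0.3101])]
walls front [array([ 0.5419, -0.461 ]), array([ 0.5533, -0.2288])]
plate edge scene/base
```

```bash
python3 - <<'E'
from h import *
np.set_printoptions(precision=4,suppress=True)
s=r.get_state();print(s["tool_pos"],s["q"],s["clock"])
print(steps([.45,-.339,.13],tilt(36,-3)))
E
```

```text
[ 0.3903 -0.3053  0.2248] [ 1.2997  0.6197 -0.8036  2.2665  1.3043  0.1319  0.9426] 13.1333
(array([ 0.04  , -0.1556,  0.0079]), array([-1.1155, -3.506 , 11.1079]))
```

>>> carry_out --commands '[[[0.01, -0.05, 0, -0.3, -1, 2, 8.8], [0.02, -0.1, 0.01, -0.8, -2, 4, 8.8], [0.04, -0.155, 0.01, -1.1, -3, 6, 8.8], [0.04, -0.155, 0.01, -1.1, -3.5, 8, 8.8], [0.04, -0.155, 0.01, -1.1, -3.5, 10, 8.8], [0.04, -0.155, 0.01, -1.1, -3.5, 11.1, 8.8], [0.04, -0.155, 0.01, -1.1, -3.5, 11.1, 8.8], [0.04, -0.155, 0.01, -1.1, -3.5, 11.1, 8.8], [0.04, -0.155, 0.01, -1.1, -3.5, 11.1, 8.8]]]'

```text
clock: 13.88
tool_pos: [0.4518, -0.3371, 0.1334]
eef_rot: [0.022, 0.951, -0.009, 0.309]
contact_force: [-0.0, -0.5, 0.4]
opening: 1.0
```

```bash
python3 - <<'E'
from h import *
import pickle
np.set_printoptions(precision=4,suppress=True)
w=snap("wrist","w13");b=snap("side","sd13");s=r.get_state();print(s["tool_pos"],s["q"],s["eef_rot"],tilt(36,-3),s["contact_force"])
print(steps([.543,-.344,.091],tilt(36,-3)))
E
```

```text
[ 0.4519 -0.3383  0.1344] [ 1.4121  1.0728 -1.1377  2.269   2.1993  0.6026  0.2429] [ 0.0225  0.9506 -0.011   0.3094] [ 0.0249  0.9507 -0.0081  0.3089] [ 0.3808 -0.6329 -0.2874]
(array([-0.004 ,  0.0012,  0.0063]), array([-4.8238, -0.0892,  8.8866]))
```

View pics/w13.png

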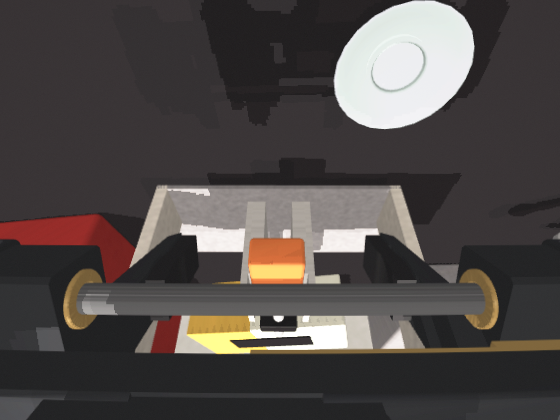

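View pics/sd13.png

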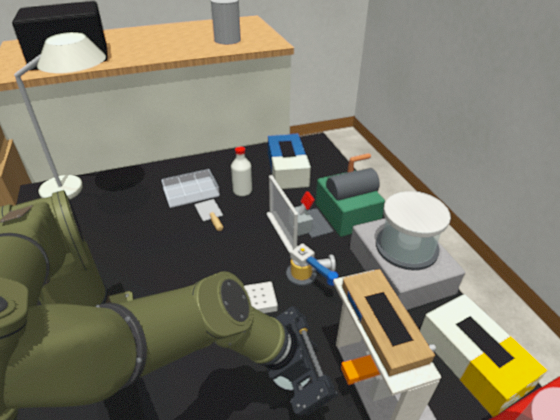

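```bash
python3 - <<'E'
from h import *
w=snap("wrist");crop(w,230,190,330,285,6,"w13b")
import pickle;pickle.dump(dict(w),open("w13.pkl","wb"))
E
```

```text
(no output)
```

View pics/w13b.png

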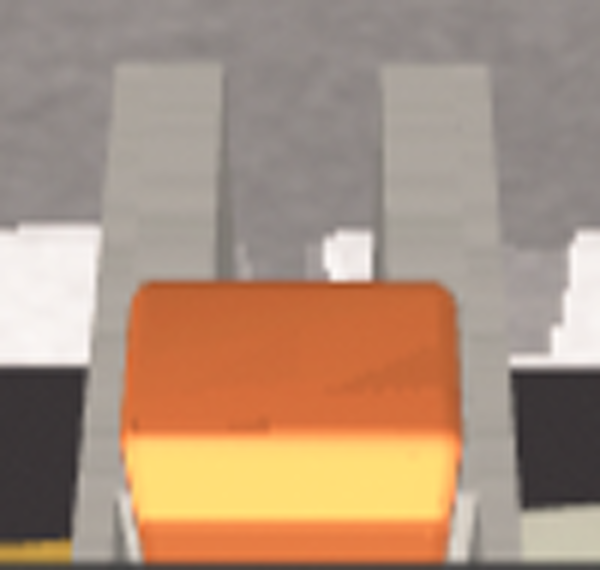

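```bash
python3 - <<'E'
from h import *
import pickle
np.set_printoptions(precision=4,suppress=True)
w=pickle.load(open("w12.pkl","rb"));v=pickle.load(open("w13.pkl","rb"))
c=lambda x0,y0,f:(lambda u,v:(x0+(u+.5)/f-.5,y0+(v+.5)/f-.5))
W=c(150,180,3.8);V=c(230,190,6)
for p,q in [((283,207),(123,435)),((422,206),(460,435)),((292,155),(138,284)),((424,155),(455,284)),((290,107),(116,64)),((468,107),(488,64))]:
    print(tri((w,W(*p)),(v,V(*q))))
print([plane(v,V(*p),z)[:2] for p,z in [((123,435),.112),((460,435),.112),((138,284),.088),((455,284),.088)]])
E
```

```text
(array([ 0.5017, -0.3616,  0.1098]), [np.float64(0.42283853779812886), np.float64(0.42283853779819186)])
(array([ 0.5034, -0.3235,  0.1097]), [np.float64(0.018688607337070406), np.float64(0.018688607336936815)])
(array([ 0.5037, -0.3615,  0.0884]), [np.float64(0.3640142764631216), np.float64(0.3640142764632296)])
(array([ 0.5055, -0.3233,  0.0884]), [np.float64(0.18568640367649628), np.float64(0.18568640367660116)])
(array([ 0.5626, -0.3786,  0.0066]), [np.float64(0.19737086604949947), np.float64(0.19737086604960857)])
(array([ 0.569 , -0.3125,  0.0036]), [np.float64(0.09052189795790573), np.float64(0.0905218979580275)])
[array([ 0.4975, -0.3613]), array([ 0.4989, -0.3237]), array([ 0.5045, -0.362 ]), array([ 0.506 , -0.3231])]
```

>>> carry_out --commands '[[[0, 0, 0, -1.3, 0, 2.5, 8.8], [0, 0, 0, -2.4, 0, 4.8, 8.8], [0, 0, 0, -3.4, -0.1, 6.8, 8], [0, 0, 0, -4, -0.1, 8, 7], [0, 0, 0, -4.3, -0.1, 8.5, 6], [0, 0, 0, -4.3, -0.1, 8.5, 6], [0, 0, 0, -4.3, -0.1, 8.5, 6]]]'

```text
clock: 14.62
tool_pos: [0.5361, -0.3438, 0.0899]
eef_rot: [0.024, 0.951, -0.01, 0.309]
contact_force: [-0.5, -0.3, -0.3]
opening: 0.687
```

```bash
python3 - <<'E'
from h import *
np.set_printoptions(precision=4,suppress=True)
w=snap("wrist","w14");a=snap("scene","sc14");crop(a,60,200,260,370,4,"sc14b");s=r.get_state();print(s["tool_pos"],s["q"],s["contact_force"],s["opening"])
print(steps([.537,-.344,.0905],tilt(36,-3)))
E
```

```text
[ 0.5356 -0.344   0.0895] [ 1.264   1.174  -1.0812  2.098   2.1914  0.6169  0.274 ] [-0.575   1.0115  0.0331] 0.6823871508534924
(array([-0.0024,  0.0009,  0.0028]), array([-0.17  ,  0.0032,  0.0045]))
```

View pics/w14.png

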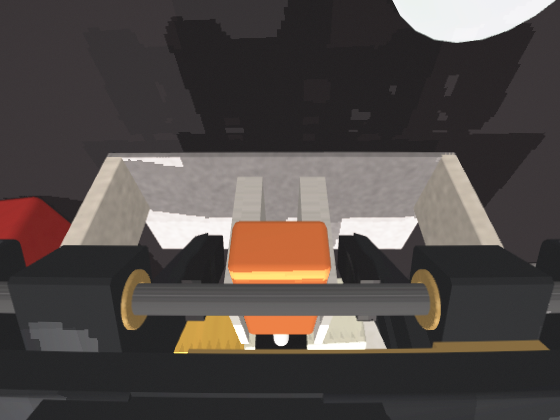

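View pics/sc14b.png

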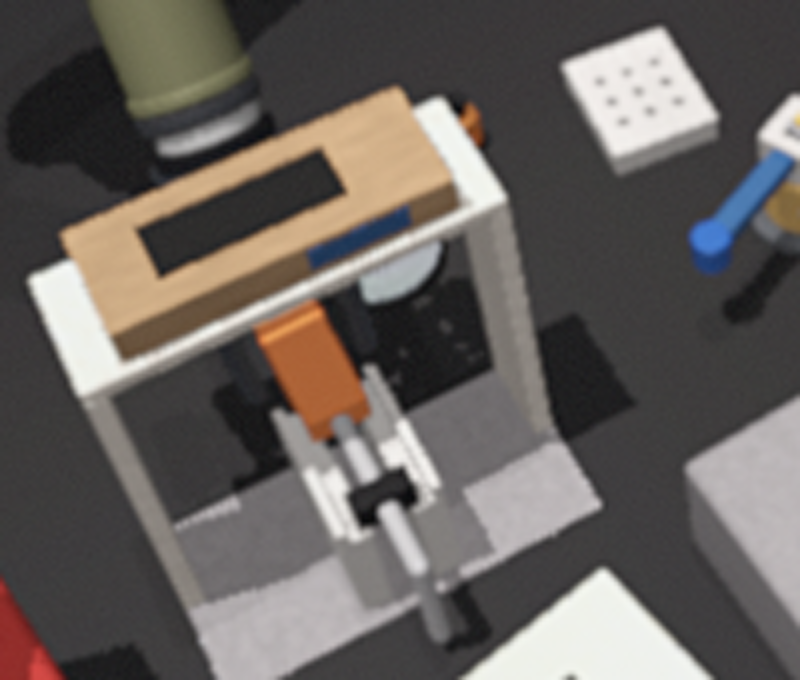

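>>> carry_out --commands '[[[0, 0, 0, 0, 0, 0, 3], [0, 0, 0, 0, 0, 0, 2.5], [0, 0, 0, 0, 0, 0, 2.5], [0, 0, 0, 0, 0, 0, 2.5], [0, 0, 0, 0, 0, 0, 2.5], [0, 0, 0, 0, 0, 0, 2.5], [0, 0, 0, 0, 0, 0, 2.5]]]' --force 60

```text
clock: 15.3
tool_pos: [0.5364, -0.3438, 0.0888]
eef_rot: [0.024, 0.951, -0.009, 0.309]
contact_force: [-2.3, -0.2, 2.3]
opening: 0.444
```

```bash
python3 - <<'E'
from h import *
np.set_printoptions(precision=4,suppress=True)
s=r.get_state();print(s["tool_pos"],s["q"],s["contact_force"],s["moment"],s["opening"]*88)
q=s["eef_rot"];d=R.from_euler("z",-3,degrees=True).apply([-1,0,0]); p=np.array(s["tool_pos"])
print("3mm up",steps(p+[0,0,.003],q)[1]); print("draw220",steps(p+d*.22+[0,0,.003],q)[1])
E
```

```text
[ 0.5364 -0.3438  0.0888] [ 1.263   1.176  -1.0813  2.0963  2.1918  0.6171  0.2739] [-2.3026 -0.2376  2.2524] [-0.0255  0.5976 -0.0209] 39.040501146496425
3mm up [-0.1766 -0.0008 -0.2425]
draw220 [ 17.6054   0.0109 -13.1962]
```

>>> carry_out --commands '[[[0, 0, 0, -0.1, 0, -0.13, 2.5], [0, 0, 0, -0.2, 0, -0.26, 2.5], [0, 0, 0, -0.2, 0, -0.26, 2.5], [0, 0, 0, 1.4, 0, -1.43, 2.5], [0, 0, 0, 3, 0, -2.6, 2.5], [0, 0, 0, 4.65, 0, -3.8, 2.5], [0, 0, 0, 6.3, 0, -5, 2.5], [0, 0, 0, 7.9, 0, -6.15, 2.5], [0, 0, 0, 7.9, 0, -6.15, 2.5]]]'

```text
clock: 16.05
tool_pos: [0.4321, -0.3379, 0.0903]
eef_rot: [0.025, 0.951, -0.008, 0.307]
contact_force: [-1.3, 0.7, -1.5]
opening: 0.444
```

```bash
python3 - <<'E'
from h import *
np.set_printoptions(precision=4,suppress=True)
a=snap("scene");crop(a,60,200,260,370,4,"sc15b");b=snap("side","sd15");s=r.get_state();print(s["tool_pos"],s["q"],s["eef_rot"],s["contact_force"],s["moment"],s["opening"]*88)
E
```

```text
[ 0.4363 -0.3387  0.0918] [ 1.434   1.1836 -1.1298  2.3013  2.306   0.6841  0.2208] [ 0.0245  0.9506 -0.009   0.3093] [ 0.2965 -0.2075 -0.2255] [0.0946 0.7936 0.0287] 39.60308022771635
```

View pics/sc15b.png

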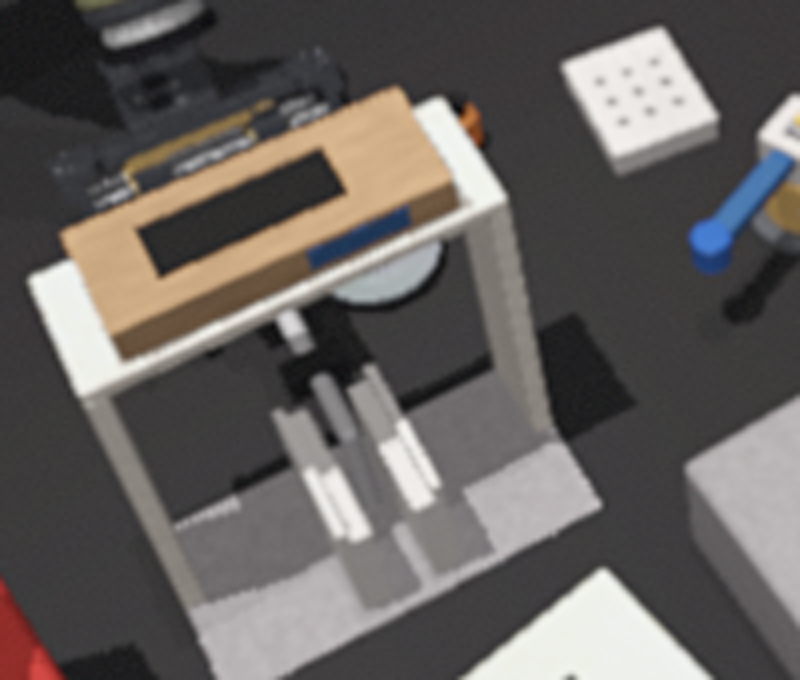

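View pics/sd15.png

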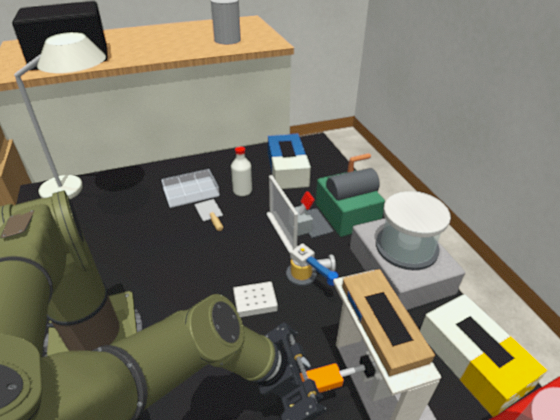

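>>> carry_out --commands '[[[0, 0, 0, 1.6, 0, -1.18, 2.5], [0, 0, 0, 3.2, 0, -2.35, 2.5], [0, 0, 0, 4.85, 0, -3.53, 2.5], [0, 0, 0, 6.5, 0, -4.7, 2.5], [0, 0, 0, 8.1, 0, -5.9, 2.5], [0, 0, 0, 9.7, 0, -7.07, 2.5], [0, 0, 0, 9.7, 0, -7.07, 2.5], [0, 0, 0, 9.7, 0, -7.07, 2.5]]]'

```text
clock: 16.82
tool_pos: [0.3172, -0.333, 0.0921]
eef_rot: [0.025, 0.95, -0.009, 0.31]
contact_force: [0.6, 0.6, -0.6]
opening: 0.45
```

```bash
python3 - <<'E'
from h import *
np.set_printoptions(precision=4,suppress=True)
a=snap("scene","sc16");b=snap("side","sd16");s=r.get_state();print(s["tool_pos"],s["q"],s["eef_rot"],s["contact_force"],s["moment"],s["opening"]*88)
E
```

```text
[ 0.3185 -0.3331  0.0925] [ 1.6599  1.1946 -1.1381  2.4932  2.4193  0.7039  0.236 ] [ 0.024   0.9503 -0.0097  0.3103] [-0.2815 -1.1575 -0.5222] [0.0622 0.7889 0.039 ] 39.52487551601364
```

View pics/sc16.png

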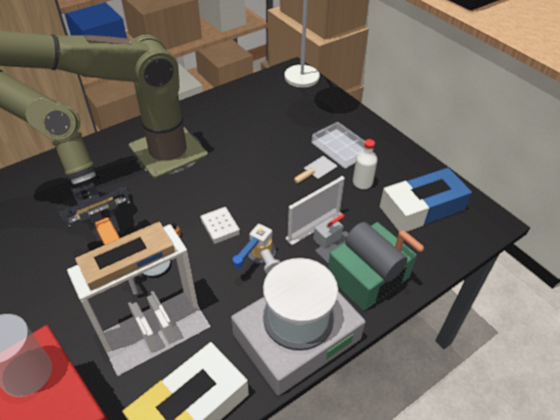

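View pics/sd16.png

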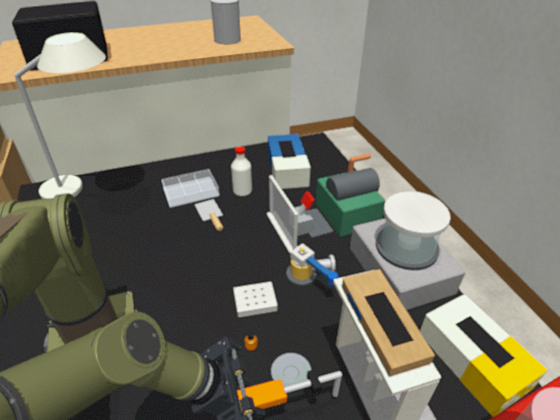

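```bash
python3 - <<'E'
from h import *
import pickle
np.set_printoptions(precision=4,suppress=True)
w=pickle.load(open("w2.pkl","rb"))
a=snap("scene");b=snap("side");pickle.dump((dict(a),dict(b)),open("ab.pkl","wb"))
crop(w,330,130,450,265,5,"pw");crop(a,300,180,360,260,8,"pa");crop(b,260,160,340,250,7,"pb")
E
```

```text
(no output)
```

View pics/pw.png

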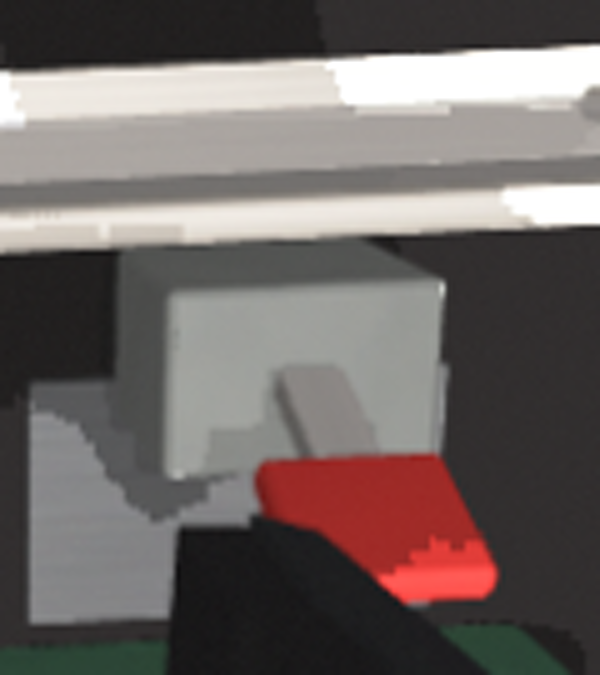

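View pics/pa.png

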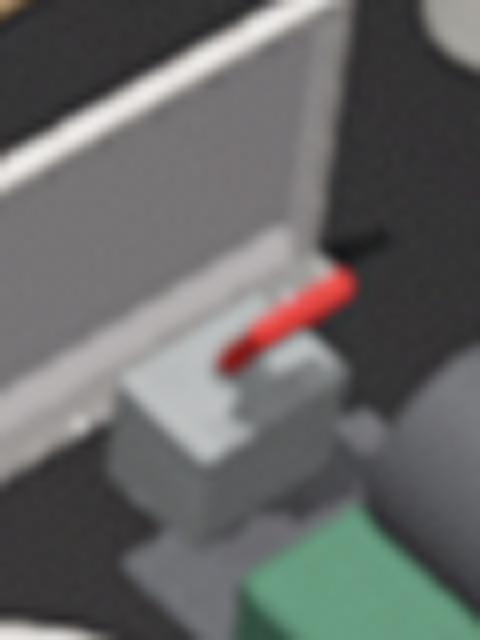

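View pics/pb.png

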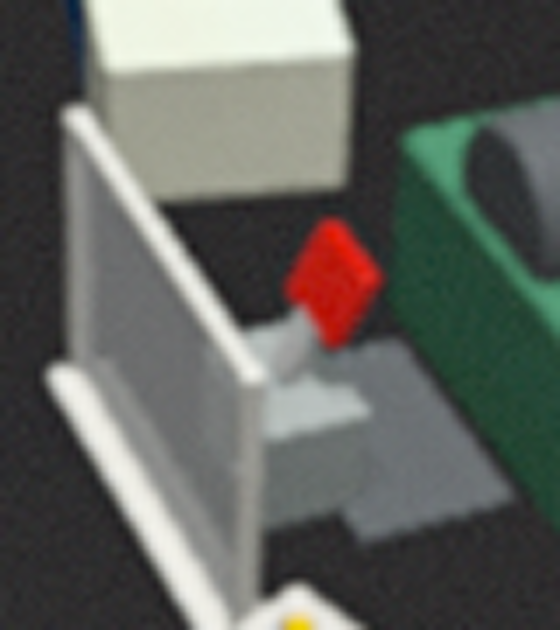

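```bash
python3 - <<'E'
from h import *
import pickle
np.set_printoptions(precision=4,suppress=True)
w=pickle.load(open("w2.pkl","rb"));a,b=pickle.load(open("ab.pkl","rb"))
c=lambda x0,y0,f:(lambda u,v:(x0+(u+.5)/f-.5,y0+(v+.5)/f-.5))
W=c(330,130,5);A=c(300,180,8);B=c(260,160,7)
fl,fr,bl=[plane(w,W(*p),.056) for p in [(170,288),(443,281),(163,477)]]
print(fl,fr,bl,"ctr",(fr+bl)/2,"yaw",np.degrees(np.arctan2(-(fr-fl)[0],(fr-fl)[1])),np.linalg.norm(fr-fl),np.linalg.norm(bl-fl))
print("back corner scene",plane(a,A(208,462),.056),plane(a,A(122,385),.056),plane(a,A(345,372),.056))
print("top R(y low)",tri((b,B(382,275)),(a,A(228,362))),"top L",tri((b,B(332,220)),(a,A(350,278))),"w", tri((w,W(494,585)),(b,B(332,220))), plane(w,W(494,585),.117))
for p,q in [((0,175),(70,112)),((340,0),(70,112))]: pass
print("guard top low-y",plane(b,B(255,375),.15),"hi-y",plane(b,B(75,112),.15))
print("guard w2 top front edge", plane(w,W(0,72),.15),plane(w,W(598,48),.15))
print("case front", plane(w,(316,262),.105),plane(w,(440,256),.105))
E
```

```text
[0.6    0.1696 0.056 ] [0.5985 0.2369 0.056 ] [0.6492 0.1712 0.056 ] ctr [0.6238 0.2041 0.056 ] yaw 1.3044990314237737 0.06732292348339215 0.04917379741014519
back corner scene [0.6517 0.1729 0.056 ] [0.6062 0.1702 0.056 ] [0.6473 0.2399 0.056 ]
top R(y low) (array([0.656 , 0.1744, 0.1203]), [np.float64(5.268379426368501), np.float64(5.268379426368499)]) top L (array([0.6525, 0.2294, 0.1171]), [np.float64(0.4591381375539027), np.float64(0.45913813755398036)]) w (array([0.6513, 0.2263, 0.119 ]), [np.float64(0.11114391506555572), np.float64(0.11114391506542878)]) [0.652  0.2274 0.117 ]
guard top low-y [0.5679 0.1046 0.15  ] hi-y [0.5578 0.2972 0.15  ]
guard w2 top front edge [0.5397 0.1108 0.15  ] [0.5357 0.2154 0.15  ]
case front [0.6755 0.1077 0.105 ] [0.6692 0.2487 0.105 ]
```

>>> carry_out --commands '[[[0, 0, 0, -1.2, 0, -1.6, 2.5], [0, 0, 0, -2.9, 0, -4, 2.5], [0, 0, 0, -4.7, 0, -6.5, 2.5], [0, 0, 0, -6.5, 0, -8.9, 2.5], [0, 0, 0, -8.3, 0, -11.3, 2.5], [0, 0, 0, -10, 0, -13.8, 2.5], [0, 0, 0, -11.8, 0, -16.2, 2.5], [0, 0, 0, -11.8, 0, -16.2, 2.5], [0, 0, 0, -11.8, 0, -16.2, 2.5]]]'

```text
clock: 17.77
tool_pos: [0.319, -0.3396, 0.283]
eef_rot: [0.027, 0.95, -0.021, 0.312]
contact_force: [-0.1, -0.7, -1.8]
opening: 0.447
```

```bash
python3 - <<'E'
from h import *
np.set_printoptions(precision=4,suppress=True)
b=snap("side","sd17");s=r.get_state();print(s["tool_pos"],s["q"],s["eef_rot"],s["contact_force"],s["moment"],s["opening"]*88)
print(steps([.38,.05,.27],tilt(36,2)), steps([.44,.20,.27],tilt(36,2)))
E
```

```text
[ 0.3193 -0.3392  0.2834] [ 1.7987  0.6292 -1.1925  2.346   1.5145  0.1637  0.8814] [ 0.0277  0.9494 -0.0202  0.3121] [-0.1592  0.1417 -0.9551] [0.117  0.7842 0.0686] 39.39827657784015
(array([-0.0762,  0.0066, -0.0684]), array([-2.5279, 39.2494,  2.5035])) (array([-0.0762,  0.0066, -0.0684]), array([-6.7496, 54.6055,  5.2178]))
```

View pics/sd17.png

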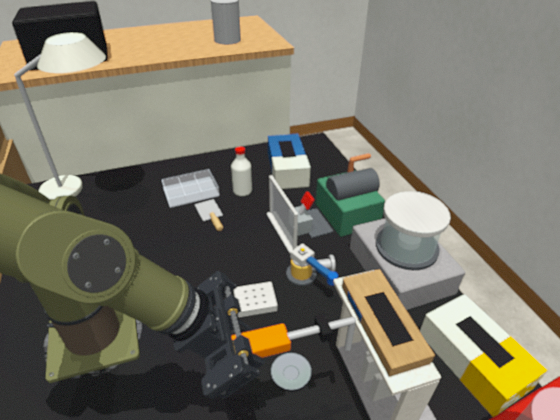

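>>> carry_out --commands '[[[0, 0, -0.01, 0.3, 3, 0, 2.5], [-0.01, 0, -0.02, 0.8, 7, 0, 2.5], [-0.02, 0, -0.03, 1.2, 11, 0, 2.5], [-0.03, 0, -0.04, 1.6, 15, 0, 2.5], [-0.05, 0, -0.05, 1.4, 19, 0, 2.5], [-0.07, 0, -0.06, 0.5, 23, 0.5, 2.5], [-0.076, 0, -0.068, -0.5, 27, 1, 2.5], [-0.076, 0, -0.068, -1.2, 31, 1.6, 2.5], [-0.076, 0, -0.068, -2, 35, 2.1, 2.5], [-0.076, 0, -0.068, -2.5, 39.2, 2.5, 2.5]]]'

```text
clock: 18.65
tool_pos: [0.403, -0.0561, 0.3217]
eef_rot: [-0.016, 0.952, 0.008, 0.305]
contact_force: [1.4, -0.6, -2.5]
opening: 0.447
```

```bash
python3 - <<'E'
from h import *
np.set_printoptions(precision=4,suppress=True)
s=r.get_state();print(s["tool_pos"],s["q"],s["eef_rot"],tilt(36,2),s["contact_force"],s["moment"],s["opening"]*88)
print(steps([.44,.195,.27],tilt(36,2)))
E
```

```text
[ 0.403  -0.0561  0.3217] [ 1.1166  0.4185 -1.4725  2.5582  1.8308  0.5288 -0.2937] [-0.0161  0.9521  0.0083  0.3052] [-0.0166  0.9509  0.0054  0.309 ] [ 1.4329 -0.627  -2.485 ] [-0.0021  0.7565 -0.0237] 39.379381363695636
(array([ 0.0053, -0.0078, -0.0027]), array([-0.6467, 24.9351,  7.0025]))
```

```bash
python3 - <<'E'
from h import *
np.set_printoptions(precision=4,suppress=True)
b=snap("side","sd18");a=snap("scene","sc18")
s=r.get_state();print(s["tool_pos"],s["q"],s["qd"])
print(steps([.47,0,.30],tilt(36,2)))
E
```

```text
[ 0.4049 -0.0492  0.3226] [ 1.1027  0.4184 -1.4733  2.5556  1.8315  0.5257 -0.2905] [ 0.1817  0.0263  0.0111  0.0512  0.0076 -0.0081  0.0794]
(array([ 0.0169, -0.0059,  0.0117]), array([-4.1618,  4.5427,  5.8057]))
```

View pics/sd18.png

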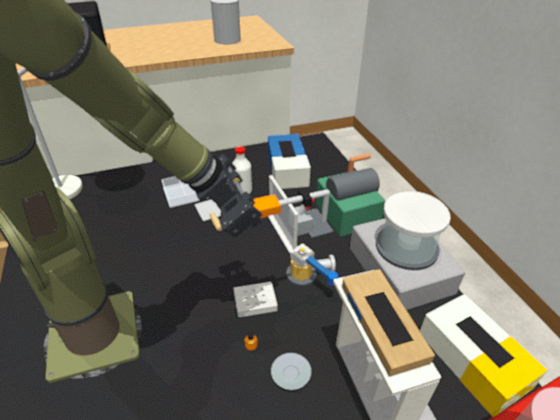

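View pics/sc18.png

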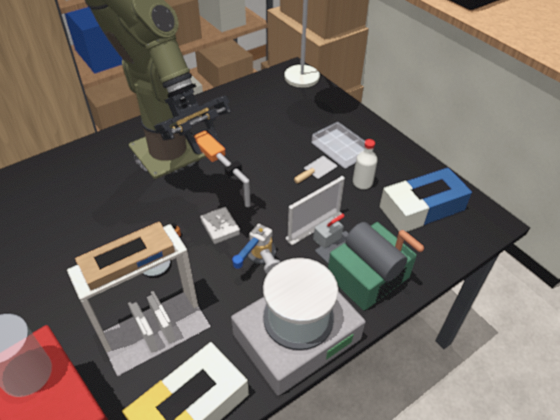

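>>> carry_out --commands '[[[0, 0, 0, -1, 1, 1.5, 2.5], [0, 0, 0, -2, 2, 3, 2.5], [0.01, 0, 0, -3.3, 3.5, 4.5, 2.5], [0.01, 0, 0.01, -4.1, 6, 5.8, 2.5], [0.01, 0, 0.01, -4.1, 9, 6, 2.5], [0.01, 0, 0.01, -4, 12, 6.3, 2.5], [0.01, 0, 0.01, -4, 14.5, 6.5, 2.5], [0.01, 0, 0.01, -4, 14.5, 6.5, 2.5]]]'

```text
clock: 19.42
tool_pos: [0.467, 0.0975, 0.2922]
eef_rot: [-0.014, 0.952, 0.01, 0.304]
contact_force: [-0.2, 0.3, -1.1]
opening: 0.447
```

```bash
python3 - <<'E'
from h import *
np.set_printoptions(precision=4,suppress=True)
s=r.get_state();print(s["tool_pos"],s["q"],s["eef_rot"],tilt(36,2),s["contact_force"],s["moment"],s["opening"]*88)
print(steps([.48,.19,.265],tilt(36,2)))
E
```

```text
[0.467  0.0975 0.2922] [ 0.3835  0.5877 -1.3348  2.4546  1.6929  0.9519 -0.585 ] [-0.014   0.9524  0.0105  0.3045] [-0.0166  0.9509  0.0054  0.309 ] [-0.1983  0.3384 -1.0854] [ 0.0021  0.7487 -0.0085] 39.35660938223382
(array([ 0.0082, -0.0092, -0.0082]), array([0.338 , 9.1697, 3.2317]))
```

>>> carry_out --commands '[[[0, 0, 0, 0, 3, 0, 2.5], [0, 0, 0, 0, 6, 0, 2.5], [0.01, -0.01, -0.01, 0, 9, 0, 2.5], [0.01, -0.01, -0.01, 0, 10, 0, 2.5], [0.01, -0.01, -0.01, 0, 10, 0, 2.5], [0.01, -0.01, -0.01, 0, 10, 0, 2.5], [0.01, -0.01, -0.01, 0, 10, 0, 2.5]]]'

```text
clock: 20.0
tool_pos: [0.4643, 0.1877, 0.2911]
eef_rot: [-0.013, 0.951, -0.002, 0.308]
contact_force: [1.2, -0.8, -1.1]
opening: 0.445
```

```bash
python3 - <<'E'
from h import *
import pickle
np.set_printoptions(precision=4,suppress=True)
a=snap("scene");b=snap("side");s=r.get_state();print(s["tool_pos"],s["q"],s["eef_rot"],tilt(36,2),s["contact_force"],s["moment"])
crop(a,240,110,380,250,5,"sc19");crop(b,210,140,380,270,4.6,"sd19");pickle.dump((dict(a),dict(b)),open("ab2.pkl","wb"))
E
```

```text
[0.4645 0.1873 0.2912] [ 0.0715  0.6257 -1.2783  2.3622  1.5753  1.1084 -0.6693] [-0.0123  0.9513 -0.0024  0.308 ] [-0.0166  0.9509  0.0054  0.309 ] [ 0.795   0.2378 -2.0008] [0.0973 0.7757 0.0271]
```

View pics/sc19.png

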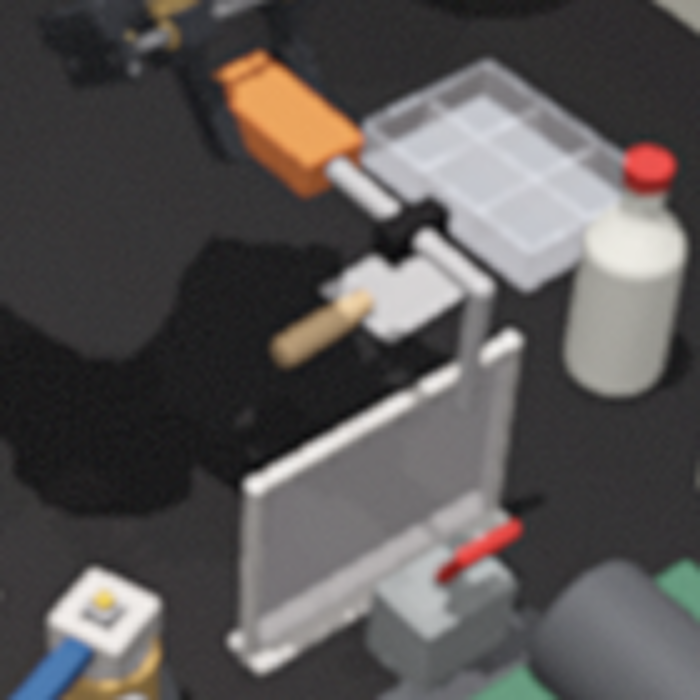

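View pics/sd19.png

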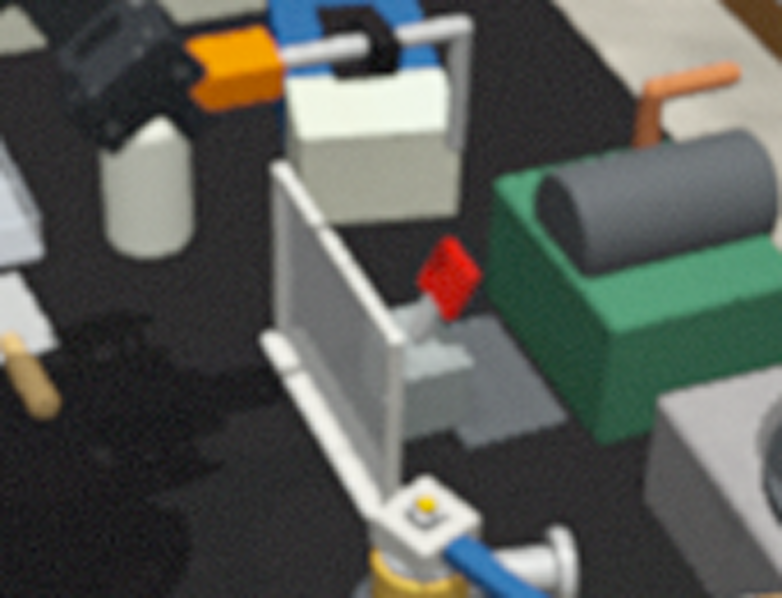

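```bash
python3 - <<'E'
from h import *
import pickle
np.set_printoptions(precision=4,suppress=True)
a,b=pickle.load(open("ab2.pkl","rb"))
c=lambda x0,y0,f:(lambda u,v:(x0+(u+.5)/f-.5,y0+(v+.5)/f-.5))
A=c(240,110,5);B=c(210,140,4.6)
print("tip",tri((a,A(468,408)),(b,B(455,150))),"bend",tri((a,A(483,283)),(b,B(462,23))))
s=r.get_state();q=R.from_quat(s["eef_rot"]);p=np.array(s["tool_pos"])
g=R.from_quat(tilt(36,-3)); rod0=R.from_euler("z",-3,degrees=True)
# nominal rod in tool frame at grasp
off=g.inv().apply(np.array([.533,-.344,.099])-[.5364,-.3438,.0888])
RR=q*g.inv()*rod0
o=p+q.apply(off);print("origin",o,"x axis",RR.apply([1,0,0]),"tip nominal",o+RR.apply([.175,0,-.086]),"bend",o+RR.apply([.175,0,.006]))
E
```

```text
tip (array([0.6369, 0.194 , 0.2138]), [np.float64(2.0138334816800683), np.float64(2.0138334816800625)]) bend (array([0.6368, 0.1938, 0.3031]), [np.float64(1.6265890814610053), np.float64(1.6265890814611175)])
origin [0.4611 0.187  0.3014] x axis [ 0.9998  0.0219 -0.0022] tip nominal [0.6359 0.1898 0.2151] bend [0.6361 0.1909 0.3071]
```

```bash
python3 - <<'E'
from h import *
np.set_printoptions(precision=4,suppress=True)
s=r.get_state();p=np.array(s["tool_pos"]);q=s["eef_rot"]
print(steps(p+[.05,.012,0],q)[1],steps(p+[.05,.012,-.07],q)[1],steps(p+[.05,.012,-.12],q)[1])
E
```

```text
[-4.0795  1.0902  2.9342] [0.0225 1.1745 8.6058] [ 2.9524  1.2347 12.657 ]
```

>>> carry_out --commands '[[[0, 0, 0, -2, 0.5, 1.5, 2.5], [0, 0, 0, -4.1, 1.1, 2.9, 2.5], [0, 0, 0, -4.1, 1.1, 2.9, 2.5], [0, 0, 0, -4.1, 1.1, 2.9, 2.5], [0, 0, 0, -2.3, 1.1, 5.4, 2.5], [0, 0, 0, 0, 1.15, 8.6, 2.5], [0, 0, 0, 0, 1.15, 8.6, 2.5], [0, 0, 0, 0, 1.15, 8.6, 2.5]]]'

```text
clock: 20.77
tool_pos: [0.5128, 0.2001, 0.2198]
eef_rot: [-0.014, 0.952, -0.003, 0.306]
contact_force: [-0.0, 1.0, -0.3]
opening: 0.445
```

```bash
python3 - <<'E'
from h import *
import pickle
np.set_printoptions(precision=4,suppress=True)
a=snap("scene");b=snap("side");s=r.get_state();print(s["tool_pos"],s["q"],s["eef_rot"],s["contact_force"],s["moment"])
crop(a,240,110,380,250,5,"sc20");crop(b,210,140,380,270,4.6,"sd20");pickle.dump((dict(a),dict(b)),open("ab3.pkl","wb"))
p=np.array(s["tool_pos"]);q=s["eef_rot"]
print(steps([.5145,.200,.171],q)[1])
E
```

```text
[0.5145 0.2016 0.2239] [ 0.0115  0.8189 -1.1672  2.3188  1.7701  1.1829 -0.7273] [-0.0135  0.9509 -0.001   0.3092] [-0.0682  0.519  -1.4445] [0.0314 0.8088 0.0141]
[ 3.1141 -0.1113  4.2788]
```

View pics/sc20.png

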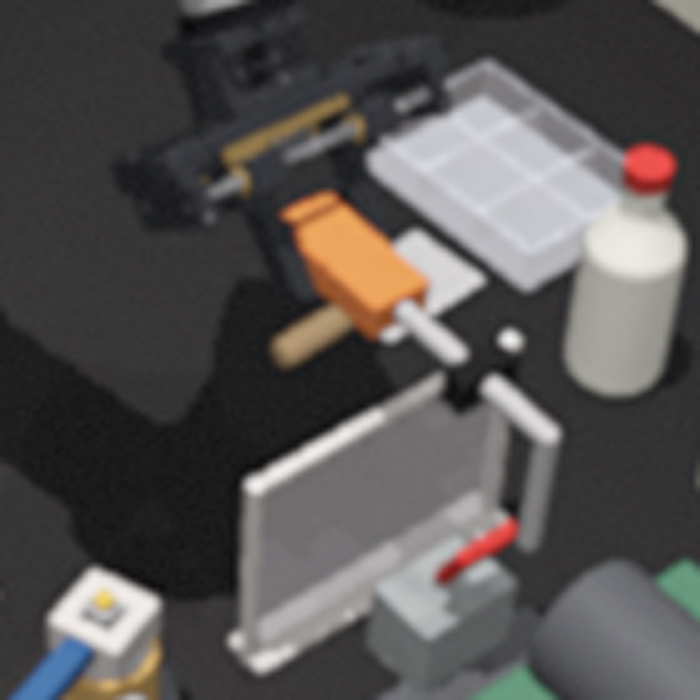

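View pics/sd20.png

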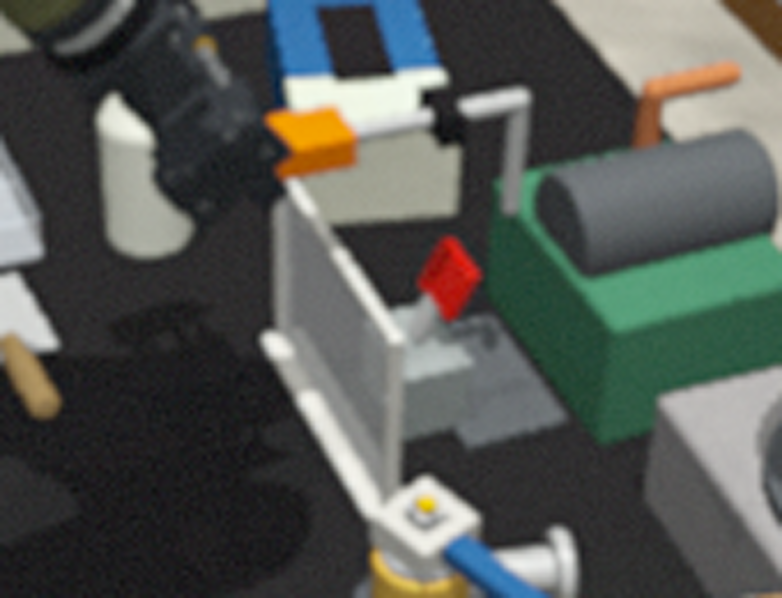

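```bash
python3 - <<'E'
from h import *
import pickle
np.set_printoptions(precision=4,suppress=True)
a,b=pickle.load(open("ab3.pkl","rb"))
c=lambda x0,y0,f:(lambda u,v:(x0+(u+.5)/f-.5,y0+(v+.5)/f-.5))
A=c(240,110,5);B=c(210,140,4.6)
print("tip",tri((a,A(532,546)),(b,B(511,212))),"paddle top",tri((a,A(480,546)),(b,B(464,255))),"case edge",plane(b,B(495,182),.105),plane(b,B(610,330),.105))
E
```

```text
tip (array([0.6861, 0.2067, 0.1445]), [np.float64(0.14380564026258083), np.float64(0.14380564026255138)]) paddle top (array([0.6533, 0.2015, 0.1196]), [np.float64(1.3860543835673766), np.float64(1.3860543835675125)]) case edge [0.7141 0.2917 0.105 ] [0.7192 0.1186 0.105 ]
```

>>> carry_out --commands '[[[0, 0, 0, 1, 0, 1.4, 2.5], [0, 0, 0, 2, 0, 2.8, 2.5], [0, 0, 0, 3, -0.2, 4.2, 2.5], [0, 0, 0, 3, -0.2, 4.2, 2.5], [0, 0, 0, 3, -0.2, 4.2, 2.5], [0, 0, 0, 3, -0.2, 4.2, 2.5]]]'

```text
clock: 21.37
tool_pos: [0.5156, 0.1992, 0.1729]
eef_rot: [-0.013, 0.951, -0.001, 0.31]
contact_force: [-0.0, -0.4, -0.5]
opening: 0.446
```

```bash
python3 - <<'E'
from h import *
import pickle
np.set_printoptions(precision=4,suppress=True)
a=snap("scene");b=snap("side");s=r.get_state();print(s["tool_pos"],s["q"],s["eef_rot"],s["contact_force"],s["moment"])
crop(a,240,110,380,250,5,"sc21");crop(b,210,140,380,270,4.6,"sd21")
p=np.array(s["tool_pos"]);q=s["eef_rot"]
d=R.from_euler("z",2,degrees=True).apply([-1,0,0])
for k in (.02,.04,.06,.08): print(k,steps(p+d*k,q)[1])
E
```

```text
[0.5155 0.1991 0.1724] [-0.0302  0.9388 -1.1154  2.3627  1.8953  1.2626 -0.8417] [-0.0128  0.9508 -0.0009  0.3096] [ 0.875  -0.9674 -0.7703] [0.025  0.7845 0.0111]
0.02 [ 1.6166 -0.0224 -1.1773]
0.04 [ 3.2332 -0.0447 -2.3547]
0.06 [ 4.8498 -0.0671 -3.532 ]
0.08 [ 6.4664 -0.0894 -4.7094]
```

View pics/sd21.png

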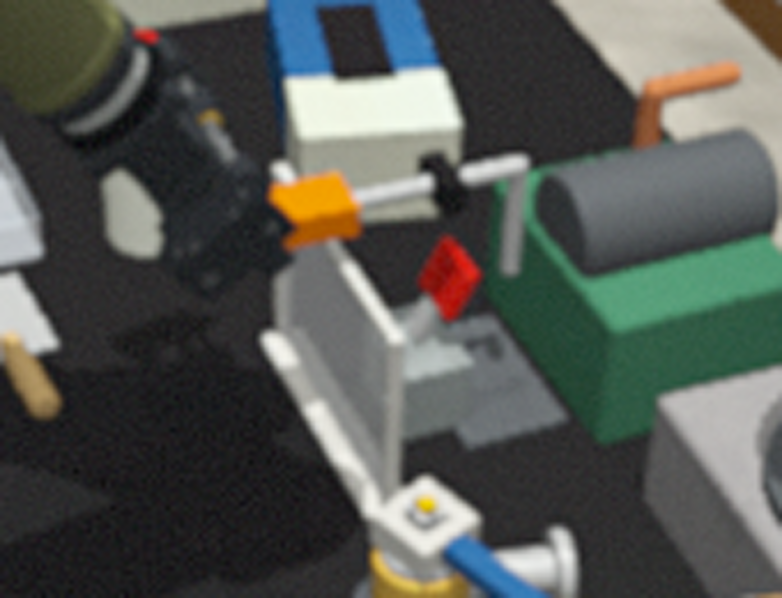

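View pics/sc21.png

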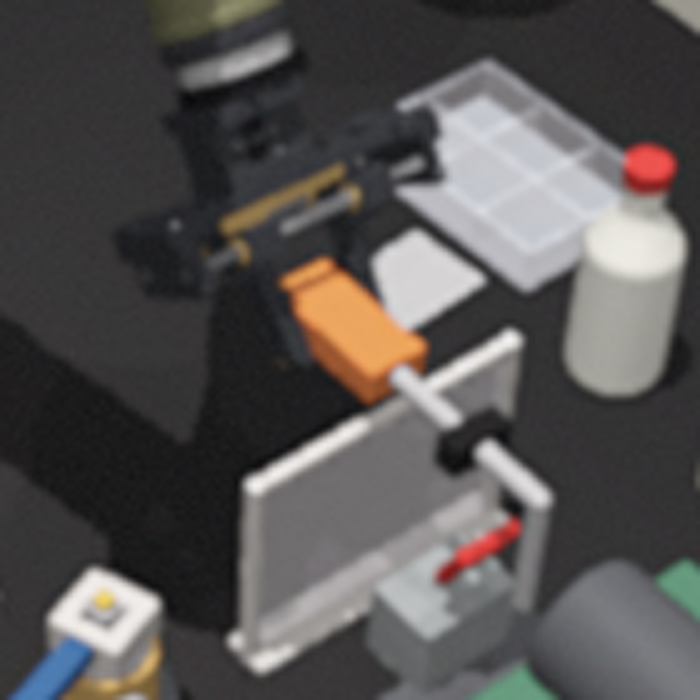

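>>> carry_out --commands '[[[0, 0, 0, 0.8, 0, -0.6, 2.5], [0, 0, 0, 1.6, 0, -1.2, 2.5], [0, 0, 0, 2.4, 0, -1.8, 2.5], [0, 0, 0, 3.2, 0, -2.35, 2.5], [0, 0, 0, 4, 0, -2.95, 2.5], [0, 0, 0, 4.45, 0, -3.2, 2.5], [0, 0, 0, 4.85, 0, -3.5, 2.5], [0, 0, 0, 4.85, 0, -3.5, 2.5]]]'

```text
clock: 22.13
tool_pos: [0.4548, 0.1978, 0.1709]
eef_rot: [-0.014, 0.951, -0.001, 0.309]
contact_force: [0.9, 0.3, -0.2]
opening: 0.448
```

```bash
python3 - <<'E'
from h import *
import pickle
np.set_printoptions(precision=4,suppress=True)
a=snap("scene");b=snap("side");s=r.get_state();print(s["tool_pos"],s["q"],s["eef_rot"],s["contact_force"],s["moment"])
crop(a,240,110,380,250,5,"sc22");crop(b,210,140,380,270,4.6,"sd22")
E
```

```text
[0.4552 0.1976 0.1704] [-0.1427  0.9392 -1.1476  2.512   1.8488  1.3629 -1.0581] [-0.0132  0.9512 -0.0012  0.3084] [-0.0028  0.2434  0.3612] [0.1221 0.4618 0.0886]
```

View pics/sd22.png

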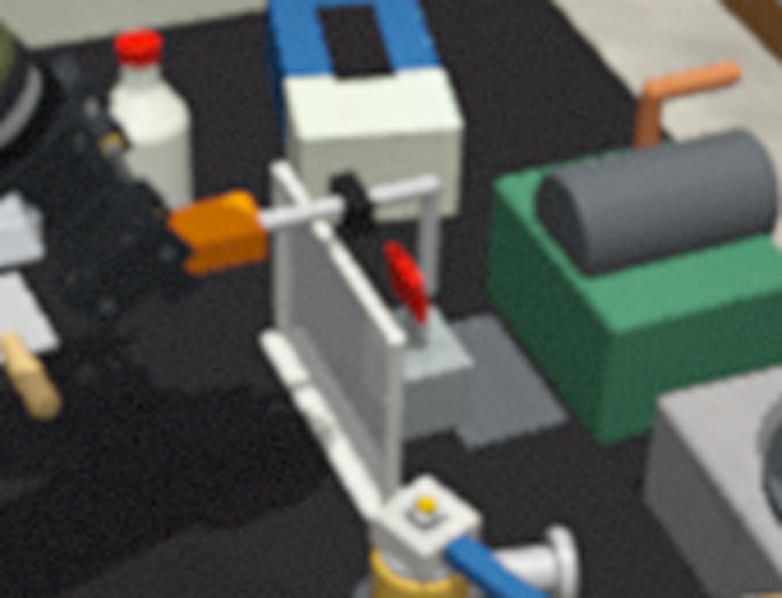

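View pics/sc22.png

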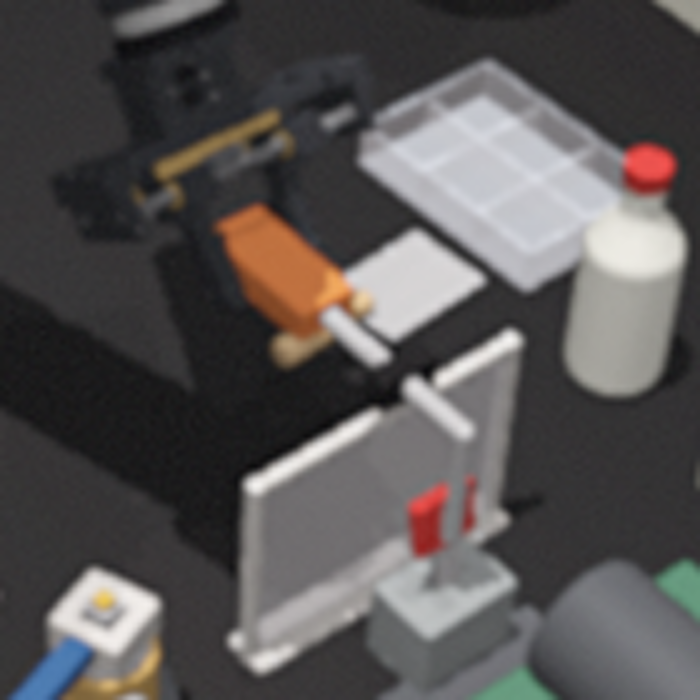

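>>> carry_out --commands '[[[0, 0, 0, 0.4, 0, -0.3, 2.5], [0, 0, 0, 0.8, 0, -0.6, 2.5], [0, 0, 0, 1.2, 0, -0.9, 2.5], [0, 0, 0, 1.2, 0, -0.9, 2.5]]]'

```text
clock: 22.57
tool_pos: [0.4394, 0.197, 0.1705]
eef_rot: [-0.014, 0.951, -0.002, 0.308]
contact_force: [1.0, -0.1, 0.1]
opening: 0.449
```

```bash
python3 - <<'E'
from h import *
import pickle
np.set_printoptions(precision=4,suppress=True)
a=snap("scene");b=snap("side");s=r.get_state();print(s["tool_pos"],s["q"],s["eef_rot"],s["contact_force"],s["moment"])
crop(a,240,110,380,250,5,"sc23");crop(b,210,140,380,270,4.6,"sd23")
E
```

```text
[0.4398 0.1973 0.1705] [-0.1781  0.9429 -1.1628  2.5499  1.8264  1.3931 -1.1178] [-0.0138  0.9512 -0.0012  0.3082] [1.302  0.8162 0.3965] [0.2145 0.1029 0.188 ]
```

View pics/sd23.png

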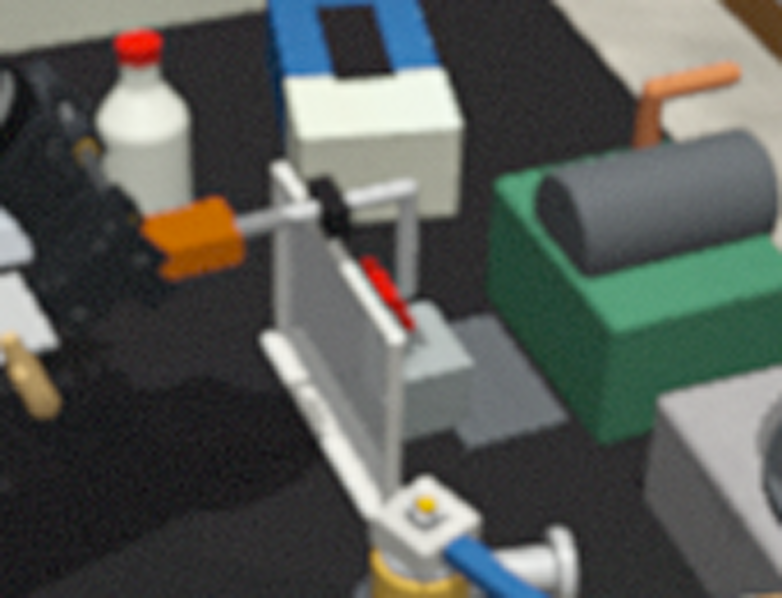

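View pics/sc23.png

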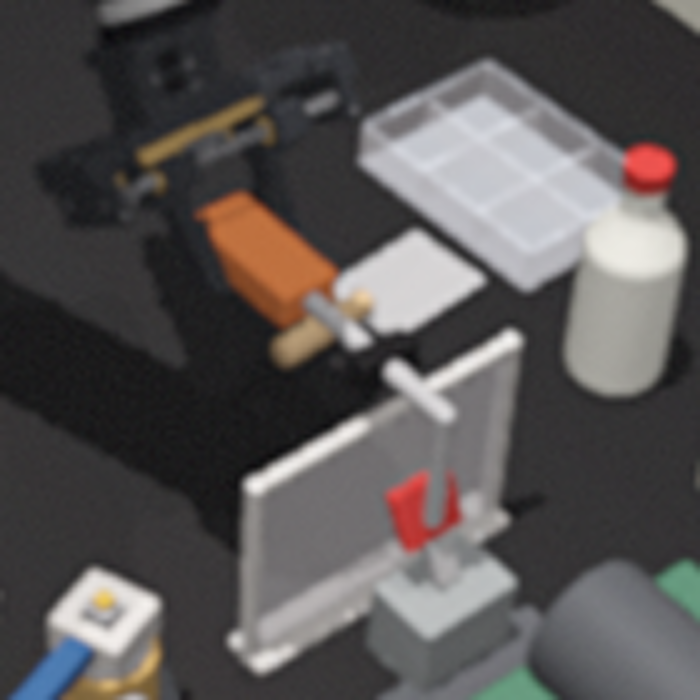

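>>> carry_out --commands '[[[0, 0.03, 0, -0.3, 0, -0.4, 2.5], [0, 0.06, 0, -0.6, 0, -0.8, 2.5], [0, 0.09, 0, -0.9, 0, -1.2, 2.5], [0, 0.12, 0, -1.1, 0, -1.5, 2.5], [0, 0.12, 0, -1.1, 0, -1.5, 2.5], [0, 0.12, 0, -1.1, 0, -1.5, 2.5]]]'

```text
clock: 23.17
tool_pos: [0.4424, 0.1971, 0.1903]
eef_rot: [-0.011, 0.967, -0.002, 0.253]
contact_force: [7.0, 1.0, -0.6]
opening: 0.444
```

```bash
python3 - <<'E'
from h import *
import pickle
np.set_printoptions(precision=4,suppress=True)
a=snap("scene");b=snap("side");s=r.get_state();print(s["tool_pos"],s["q"],s["eef_rot"],s["contact_force"],s["moment"])
crop(a,240,110,380,250,5,"sc24");crop(b,210,140,380,270,4.6,"sd24")
E
```

```text
[0.4423 0.1971 0.19  ] [-0.0503  0.8506 -1.2088  2.432   1.6904  1.1928 -0.8633] [-0.0118  0.9674 -0.0024  0.2529] [ 7.6003  0.8722 -1.9814] [ 0.2109 -1.1789  0.1559]
```

View pics/sd24.png

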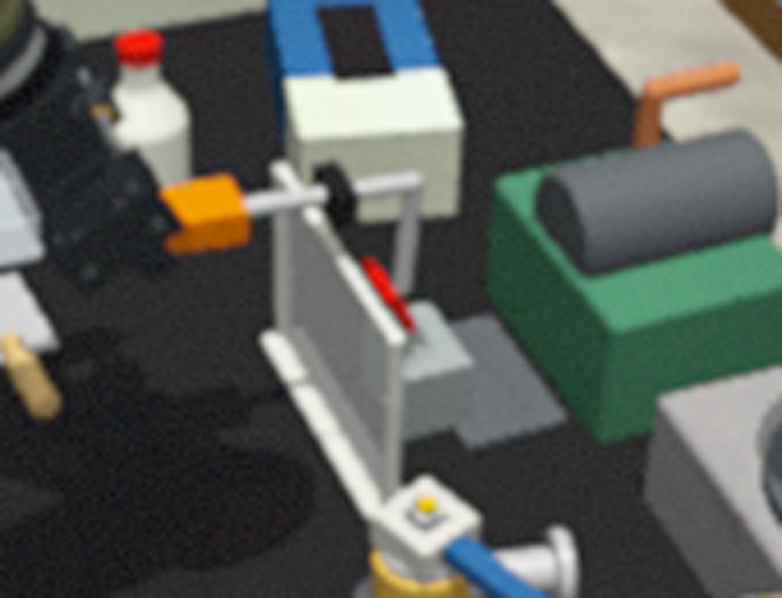

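View pics/sc24.png

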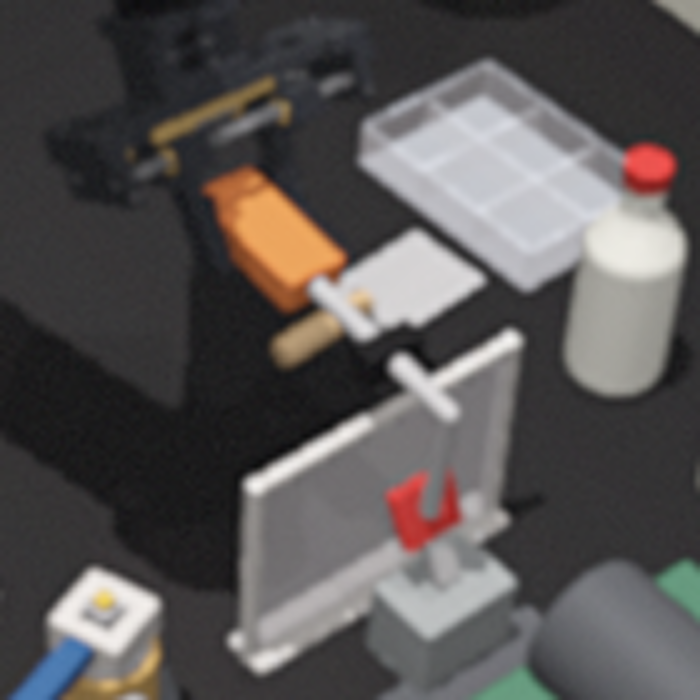

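>>> carry_out --commands '[[[0, 0, 0, -0.9, 0, 0.5, 2.5], [0, 0, 0, -1.8, 0, 1, 2.5], [0, 0, 0, -2.6, 0, 1.4, 2.5], [0, -0.04, 0, -3.1, 0, 0.4, 2.5], [0, -0.08, 0, -4.1, 0, -1.4, 2.5], [0, -0.12, 0, -5.6, 0, -4, 2.5], [0, -0.12, 0, -7, 0, -6.5, 2.5], [0, -0.12, 0, -8.4, 0, -9, 2.5], [0, -0.12, 0, -8.4, 0, -9, 2.5], [0, -0.12, 0, -8.4, 0, -9, 2.5]]]'

```text
clock: 24.1
tool_pos: [0.4698, 0.1988, 0.3093]
eef_rot: [-0.012, 0.951, -0.001, 0.309]
contact_force: [-0.6, -0.6, -1.8]
opening: 0.443
```

```bash
python3 - <<'E'
from h import *
import pickle
np.set_printoptions(precision=4,suppress=True)
a=snap("scene");b=snap("side");w=snap("wrist","w25");s=r.get_state();print(s["tool_pos"],s["q"],s["eef_rot"],s["contact_force"],s["moment"])
crop(a,240,110,380,250,5,"sc25");crop(b,210,140,380,270,4.6,"sd25");pickle.dump((dict(a),dict(b)),open("ab4.pkl","wb"))
E
```

```text
[0.4693 0.1981 0.3067] [ 0.079   0.6035 -1.2913  2.3109  1.5228  1.0987 -0.597 ] [-0.0134  0.9517 -0.0024  0.3067] [ 0.1839 -0.4573 -1.5917] [-0.0059  0.8012 -0.0159]
```

View pics/sd25.png

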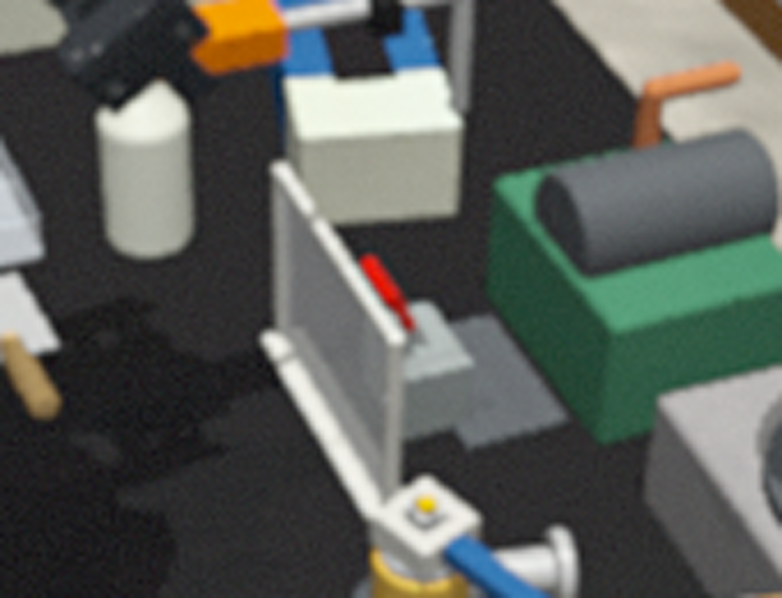

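View pics/sc25.png

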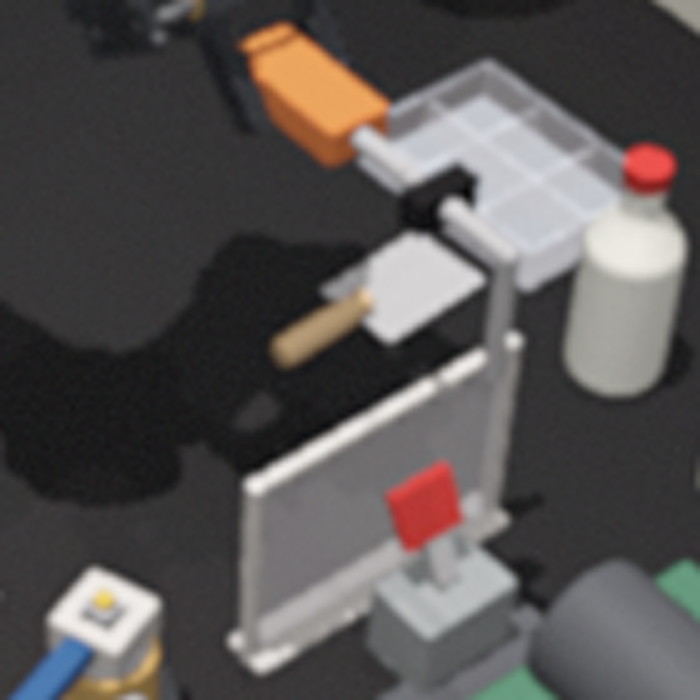

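```bash
python3 - <<'E'
from h import *
import pickle
np.set_printoptions(precision=4,suppress=True)
a,b=pickle.load(open("ab4.pkl","rb"))
c=lambda x0,y0,f:(lambda u,v:(x0+(u+.5)/f-.5,y0+(v+.5)/f-.5))
A=c(240,110,5);B=c(210,140,4.6)
for p in [(389,496),(444,465)]: print([plane(a,A(*p),z)[:2] for z in (.117,.12)])
print(tri((a,A(444,466)),(b,B(370,259))))
# rod
print("bend",tri((a,A(506,248)),(b,B(463,0))),"tip",tri((a,A(502,372)),(b,B(457,111))))
s=r.get_state();q=R.from_quat(s["eef_rot"]);p=np.array(s["tool_pos"])
g=R.from_quat(tilt(36,-3)); rod0=R.from_euler("z",-3,degrees=True)
off=g.inv().apply(np.array([.533,-.344,.099])-[.5364,-.3438,.0888]);RR=q*g.inv()*rod0;o=p+q.apply(off)
print("tip nominal",o+RR.apply([.175,0,-.086]))
print("block top", tri((a,A(440,170)),(b,B(385,0))))
E
```

```text
[array([0.5945, 0.1837]), array([0.5965, 0.1819])]
[array([0.5935, 0.2243]), array([0.5956, 0.2223])]
(array([0.5949, 0.2229, 0.1174]), [np.float64(0.620604348248975), np.float64(0.6206043482488346)])
bend (array([0.6385, 0.2037, 0.3171]), [np.float64(6.006254357364841), np.float64(6.006254357364722)]) tip (array([0.6425, 0.2093, 0.2336]), [np.float64(3.943912357203266), np.float64(3.9439123572032937)])
tip nominal [0.6405 0.2008 0.2301]
block top (array([0.5872, 0.201 , 0.3304]), [np.float64(8.383051478516625), np.float64(8.383051478516641)])
```

```bash
python3 - <<'E'
from h import *
np.set_printoptions(precision=4,suppress=True)
print(steps([.45,.04,.30],tilt(36,-1)),steps([.45,-.07,.295],tilt(36,-2)))
E
```

```text
(array([ 0.0139, -0.0046,  0.041 ]), array([  2.3819, -15.7497,  -0.6339])) (array([ 0.0241, -0.0045,  0.0552]), array([  2.9696, -26.7392,  -0.2676]))
```

>>> carry_out --commands '[[[0, 0, 0.01, 0.3, -2.5, 0, 2.5], [0, 0, 0.02, 0.8, -6, -0.2, 2.5], [0.01, 0, 0.03, 1.4, -9.5, -0.4, 2.5], [0.01, 0, 0.04, 2, -13, -0.6, 2.5], [0.015, 0, 0.045, 2.5, -16.5, -0.6, 2.5], [0.02, 0, 0.05, 2.7, -20, -0.5, 2.5], [0.02, 0, 0.05, 2.9, -23.5, -0.4, 2.5], [0.024, 0, 0.055, 3, -26.7, -0.3, 2.5], [0.024, 0, 0.055, 3, -26.7, -0.3, 2.5]]]'

```text
clock: 25.0
tool_pos: [0.4473, -0.0773, 0.2928]
eef_rot: [0.024, 0.952, -0.008, 0.305]
contact_force: [-0.5, -0.2, -1.4]
opening: 0.447
```

```bash
python3 - <<'E'
from h import *
np.set_printoptions(precision=4,suppress=True)
s=r.get_state();print(s["tool_pos"],s["q"],s["eef_rot"],tilt(36,-2),s["contact_force"],s["moment"],s["opening"])
print(steps([.40,-.15,.295],tilt(36,-2.5)),steps([.325,-.25,.29],tilt(36,-3)),steps([.3185,-.334,.28],tilt(36,-3)))
E
```

```text
[ 0.4473 -0.0773  0.2928] [ 0.9456  0.5556 -1.3552  2.5148  1.8707  0.7115 -0.3714] [ 0.0238  0.9521 -0.0077  0.3047] [ 0.0166  0.9509 -0.0054  0.309 ] [-0.5244 -0.1579 -1.3655] [ 0.0394  0.7987 -0.0052] 0.4470020752771888
(array([-0.0038, -0.0089, -0.0051]), array([ 3.423 , -7.4949, -2.7042])) (array([ 0.0013, -0.0089,  0.0019]), array([  9.4054, -17.8574,  -6.355 ])) (array([ 0.0013, -0.0089,  0.0019]), array([ 10.1729, -26.2793,  -5.6732]))
```

```bash
python3 - <<'E'
from h import *
np.set_printoptions(precision=4,suppress=True)
for g in ([.45,-.10,.395],[.43,-.2,.395],[.40,-.28,.395],[.37,-.334,.395]): print(steps(g,tilt(36,-3)))
E
```

```text
(array([ 0.0013, -0.0089,  0.0019]), array([-6.2455, -2.2519, -8.0924]))
(array([ 0.0013, -0.0089,  0.0019]), array([ -5.0258, -12.3394,  -8.9611]))
(array([ 0.0013, -0.0089,  0.0019]), array([ -2.9117, -20.4795, -10.4678]))
(array([ 0.0013, -0.0089,  0.0019]), array([ -0.6917, -26.0227, -12.0502]))
```

>>> carry_out --commands '[[[0, 0, 0, -2, -0.6, -2.6, 2.5], [0, 0, 0, -4, -1.2, -5.2, 2.5], [0, 0, 0, -6.2, -2.2, -8.1, 2.5], [0, 0, 0, -5.8, -5.5, -8.4, 2.5], [0, 0, 0, -5.4, -9, -8.7, 2.5], [0, 0, 0, -5, -12.3, -9, 2.5], [0, 0, 0, -5, -12.3, -9, 2.5]]]'

```text
clock: 25.58
tool_pos: [0.4354, -0.1709, 0.3909]
eef_rot: [0.017, 0.952, -0.005, 0.304]
contact_force: [-0.2, 0.1, -2.5]
opening: 0.447
```

```bash
python3 - <<'E'
from h import *
np.set_printoptions(precision=4,suppress=True)
s=r.get_state();print(s["tool_pos"],s["q"],s["eef_rot"],tilt(36,-3),s["contact_force"],s["moment"],s["opening"])
for g in ([.40,-.28,.39],[.36,-.334,.38],[.32,-.334,.37]): print(steps(g,tilt(36,-3)))
snap("side","sd26")
E
```

```text
[ 0.4354 -0.1709  0.3909] [ 1.5262  0.3587 -1.4537  2.2556  0.9347  0.3273  0.9086] [ 0.0172  0.9524 -0.0047  0.3044] [ 0.0249  0.9507 -0.0081  0.3089] [-0.1965  0.0952 -2.4587] [ 0.0052  0.8452 -0.023 ] 0.4469545937120751
(array([ 0.0109, -0.0096,  0.0126]), array([  2.6106, -11.0286,  -1.7629]))
(array([ 0.0109, -0.0096,  0.0126]), array([  6.285 , -16.5695,  -3.1617]))
(array([ 0.0109, -0.0096,  0.0126]), array([ 10.1212, -16.714 ,  -4.6659]))
```

View pics/sd26.png

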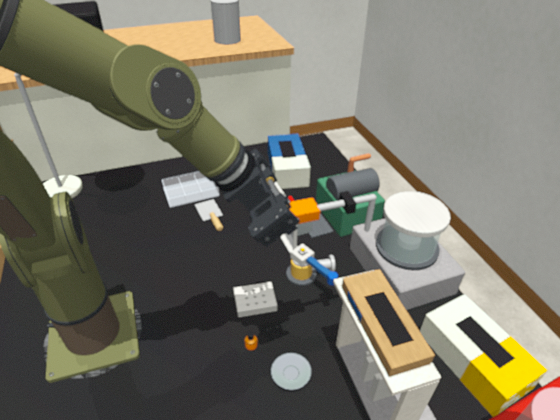

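>>> carry_out --commands '[[[0.005, 0, 0.005, 0.5, -2.5, -0.4, 2.5], [0.01, -0.01, 0.01, 1, -5, -0.8, 2.5], [0.01, -0.01, 0.012, 1.7, -8, -1.3, 2.5], [0.01, -0.01, 0.012, 2.6, -11, -1.7, 2.5], [0.01, -0.01, 0.012, 4.4, -13.8, -2.4, 2.5], [0.01, -0.01, 0.012, 6.3, -16.6, -3.1, 2.5], [0.01, -0.01, 0.012, 6.3, -16.6, -3.1, 2.5]]]'

```text
clock: 26.22
tool_pos: [0.3564, -0.3384, 0.3759]
eef_rot: [0.031, 0.951, -0.006, 0.307]
contact_force: [0.3, -0.8, -1.8]
opening: 0.443
```

```bash
python3 - <<'E'
from h import *
np.set_printoptions(precision=4,suppress=True)
snap("side","sd27")
s=r.get_state();print(s["clock"],s["tool_pos"],s["q"],s["eef_rot"],tilt(36,-3),s["contact_force"],s["moment"],s["opening"])
for g in ([.36,-.334,.37],[.32,-.334,.37],[.3185,-.334,.30]): print(steps(g,tilt(36,-3)))
E
```

```text
26.2667 [ 0.3586 -0.3356  0.3773] [ 1.8966  0.5638 -1.4542  2.1356  0.6063  0.4148  1.6428] [ 0.0287  0.9507 -0.0061  0.3087] [ 0.0249  0.9507 -0.0081  0.3089] [-0.2246  0.1504 -0.3723] [ 0.128   0.7873 -0.0243] 0.4474008411500181
(array([ 0.0014, -0.0007, -0.0085]), array([0.3227, 0.162 , 0.6661]))
(array([ 0.0014, -0.0007, -0.0085]), array([ 3.554 , -0.0715, -1.6801]))
(array([ 0.0014, -0.0007, -0.0085]), array([ 7.7858, -0.1232,  3.8977]))
```

View pics/sd27.png

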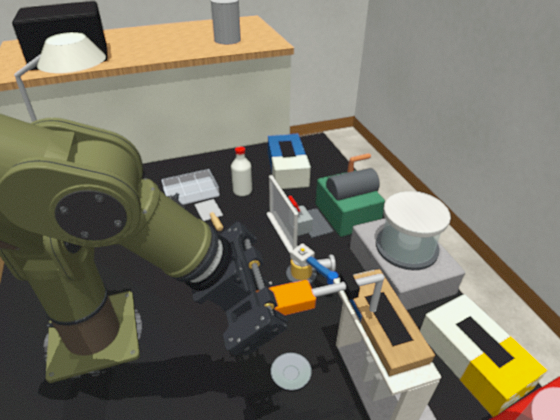

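>>> carry_out --commands '[[[0, 0, 0, 1.5, 0, -0.6, 2.5], [0, 0, 0, 2.8, 0, -1.2, 2.5], [0, 0, 0, 3.7, 0, -1.8, 2.5], [0, 0, 0, 3.7, 0, -1.8, 2.5], [0, 0, 0, 5.2, 0, 0.2, 2.5], [0, 0, 0, 6.6, 0, 2.1, 2.5], [0, 0, -0.008, 7.9, 0, 3.9, 2.5], [0, 0, -0.008, 7.9, 0, 3.9, 2.5]]]'

```text
clock: 26.93
tool_pos: [0.3195, -0.3291, 0.2984]
eef_rot: [0.021, 0.951, -0.007, 0.307]
contact_force: [-2.2, 1.4, -1.5]
opening: 0.443
```

```bash
python3 - <<'E'
from h import *
np.set_printoptions(precision=4,suppress=True)
snap("side","sd28")
s=r.get_state();print(s["clock"],s["tool_pos"],s["q"],s["eef_rot"],tilt(36,-3),s["contact_force"],s["moment"],s["opening"])
for g in ([.3185,-.333,.2],[.3185,-.333,.0935]): print(steps(g,[0.024,0.9503,-0.0097,0.3103]))
E
```

```text
26.9833 [ 0.3211 -0.3292  0.3007] [ 1.7818  0.5512 -1.13    2.3169  0.6004  0.1086  1.785 ] [ 0.0197  0.9509 -0.0074  0.3087] [ 0.0249  0.9507 -0.0081  0.3089] [ 0.0602  0.2456 -0.6932] [ 0.0612  0.7691 -0.0414] 0.44635068615800266
(array([ 0.007 , -0.0035,  0.0067]), array([ 6.1159, -0.3694,  8.0073]))
(array([ 0.007 , -0.0035,  0.0067]), array([12.3714, -0.3496, 16.6266]))
```

View pics/sd28.png

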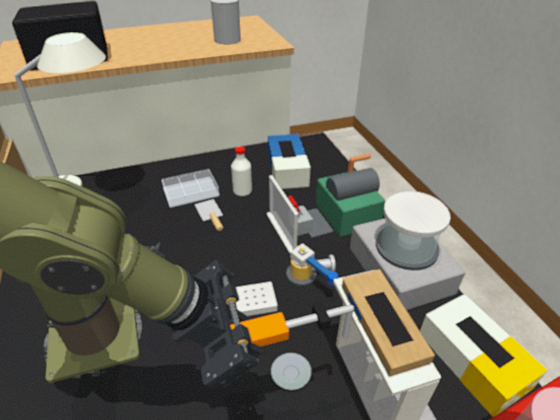

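>>> carry_out --commands '[[[0, 0, 0, 1.6, -0.1, 2, 2.5], [0, 0, 0, 3.1, -0.2, 4, 2.5], [0, 0, 0, 4.6, -0.35, 6, 2.5], [0, 0, 0, 6.1, -0.35, 8, 2.5], [0.005, 0, 0.005, 7.6, -0.35, 10.1, 2.5], [0.007, 0, 0.007, 9.1, -0.35, 12.1, 2.5], [0.007, -0.003, 0.007, 10.6, -0.35, 14.2, 2.5], [0.007, -0.003, 0.007, 11.6, -0.35, 15.6, 2.5], [0.007, -0.003, 0.007, 11.6, -0.35, 15.6, 2.5], [0.007, -0.003, 0.007, 11.6, -0.35, 15.6, 2.5]]]'

```text
clock: 27.82
tool_pos: [0.3211, -0.3356, 0.1047]
eef_rot: [0.03, 0.949, -0.009, 0.315]
contact_force: [-0.0, -0.1, -1.6]
opening: 0.445
```

```bash
python3 - <<'E'
from h import *
import pickle
np.set_printoptions(precision=4,suppress=True)
b=snap("side","sd29");a=snap("scene");crop(a,60,170,260,340,4,"sc29");crop(b,230,340,400,420,4.6,"sd29b");pickle.dump((dict(a),dict(b)),open("ab5.pkl","wb"))
s=r.get_state();print(s["clock"],s["tool_pos"],s["q"],s["eef_rot"],tilt(36,-3),s["contact_force"],s["moment"],s["opening"])
q=R.from_quat(s["eef_rot"]);p=np.array(s["tool_pos"])
g=R.from_quat(tilt(36,-3)); rod0=R.from_euler("z",-3,degrees=True)
off=g.inv().apply(np.array([.533,-.344,.099])-[.5364,-.3438,.0888]);RR=q*g.inv()*rod0;o=p+q.apply(off)
print("tip nominal",o+RR.apply([.175,0,-.086]),proj(b,o+RR.apply([.175,0,-.086])),"bend",o+RR.apply([.175,0,0]),proj(b,o+RR.apply([.175,0,0])),"block",proj(b,o+RR.apply([.122,0,0])),"front",proj(b,o+RR.apply([-.03,0,.012])))
E
```

```text
27.9167 [ 0.3217 -0.3359  0.1063] [ 1.7152  1.2454 -1.2986  2.4819  2.2203  0.7753  0.4043] [ 0.0287  0.949  -0.009   0.3138] [ 0.0249  0.9507 -0.0081  0.3089] [-0.0822  0.2715 -0.7435] [0.11   0.7624 0.0288] 0.4419964125427168
tip nominal [ 0.4937 -0.3465  0.0323] [[337.8308 392.6532]] bend [ 0.4928 -0.3466  0.1183] [[341.6974 371.7902]] block [[316.3738 378.8957]] front [[239.2632 396.9267]]
```

View pics/sd29b.png

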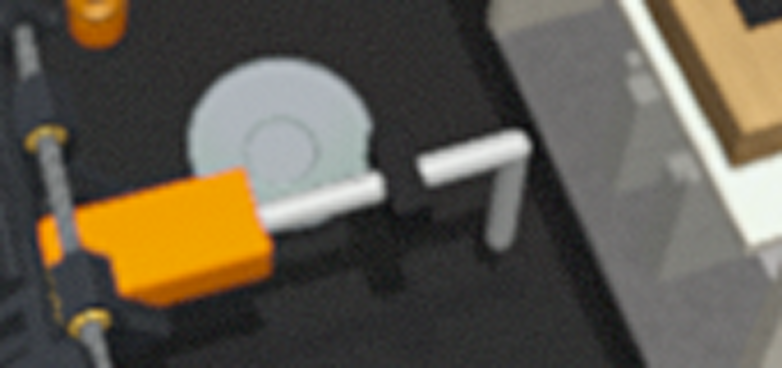

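View pics/sc29.png

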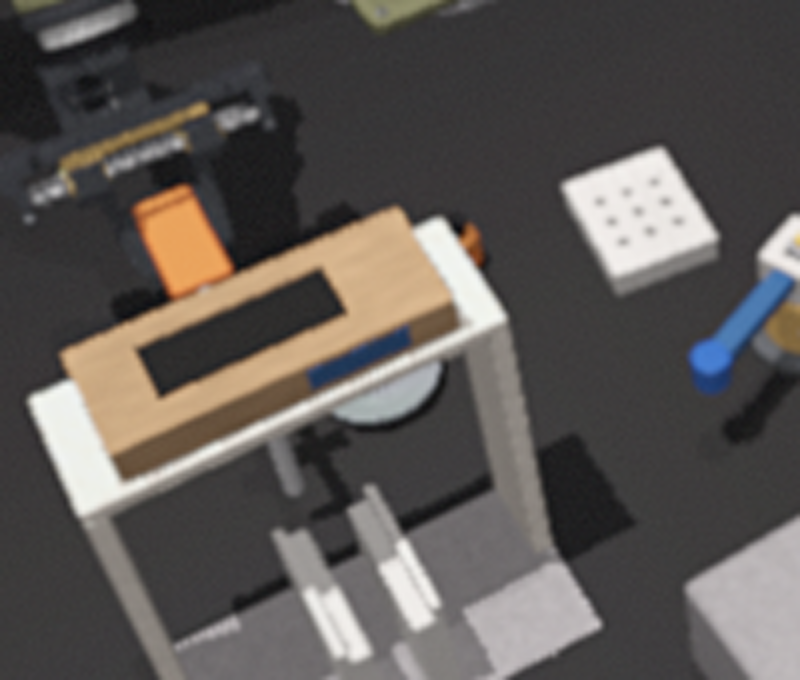

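```bash
python3 - <<'E'
from h import *
np.set_printoptions(precision=4,suppress=True)
Q=[.0242,.951,-.0093,.309]
for g in ([.33,-.3333,.0938],): print(steps(g,Q))
print(R.from_quat(r.get_state()["eef_rot"]).as_matrix(),R.from_quat(Q).as_matrix())
E
```

```text
(array([-0.002 ,  0.0102, -0.0089]), array([0.0926, 0.3046, 1.4922]))
[[-0.8015  0.0601  0.595 ]
 [ 0.0488  0.9982 -0.0351]
 [-0.5961  0.0009 -0.8029]] [[-0.808   0.0517  0.5869]
 [ 0.0403  0.9987 -0.0326]
 [-0.5878 -0.0027 -0.809 ]]
```

>>> carry_out --commands '[[[0, 0.005, -0.005, 0, 0.15, 0.7, 2.5], [-0.002, 0.01, -0.009, 0.1, 0.3, 1.5, 2.5], [-0.002, 0.01, -0.009, 0.1, 0.3, 1.5, 2.5], [-0.002, 0.01, -0.009, 0.1, 0.3, 1.5, 2.5]]]'

```text
clock: 28.25
tool_pos: [0.3281, -0.334, 0.097]
eef_rot: [0.02, 0.951, -0.014, 0.307]
contact_force: [-0.6, 0.9, -1.0]
opening: 0.446
```

```bash
python3 - <<'E'
from h import *
np.set_printoptions(precision=4,suppress=True)
Q=[.0242,.951,-.0093,.309]
snap("side");s=r.get_state();print(s["tool_pos"],s["q"],s["eef_rot"])
for g in ([.43,-.3382,.093],[.5364,-.3438,.093]): print(steps(g,Q))
E
```

```text
[ 0.3278 -0.3339  0.0969] [ 1.683   1.2595 -1.2841  2.4796  2.2353  0.804   0.4015] [ 0.0199  0.9513 -0.0137  0.3073]
(array([-0.0058, -0.0031,  0.0111]), array([-8.0657,  0.0498,  6.2986]))
(array([-0.0058, -0.0031,  0.0111]), array([-16.7041,  -0.0179,  12.5354]))
```

>>> carry_out --commands '[[[0, 0, 0, -1.6, 0, 1.25, 2.5], [-0.003, 0, 0.005, -3.2, 0, 2.5, 2.5], [-0.003, 0, 0.005, -4.8, 0, 3.7, 2.5], [-0.003, 0, 0.005, -6.4, 0, 4.9, 2.5], [-0.003, 0, 0.005, -8, 0, 6.1, 2.5], [-0.003, 0, 0.005, -8, 0, 6.1, 2.5], [-0.003, 0, 0.005, -8, 0, 6.1, 2.5]]]'

```text
clock: 28.88
tool_pos: [0.4287, -0.3381, 0.0938]
eef_rot: [0.022, 0.951, -0.011, 0.308]
contact_force: [-0.9, -0.1, -0.8]
opening: 0.446
```

```bash
python3 - <<'E'
from h import *
np.set_printoptions(precision=4,suppress=True)
Q=[.0242,.951,-.0093,.309]
a=snap("scene");crop(a,60,200,260,370,4,"sc30");snap("wrist","w30");s=r.get_state();print(s["tool_pos"],s["q"],s["eef_rot"],s["contact_force"],s["moment"])
for g in ([.5364,-.3438,.093],[.5364,-.3438,.0888]): print(steps(g,Q))
E
```

```text
[ 0.427  -0.3379  0.0929] [ 1.4964  1.2682 -1.2788  2.3154  2.1693  0.8079  0.3913] [ 0.0222  0.9515 -0.0104  0.3067] [ 0.177   0.5026 -1.5144] [ 0.0633  0.8216 -0.0107]
(array([-0.0009, -0.0047,  0.0046]), array([-8.901 , -0.057 ,  6.3914]))
(array([-0.0009, -0.0047,  0.0046]), array([-8.6557, -0.0544,  6.7323]))
```

View pics/sc30.png

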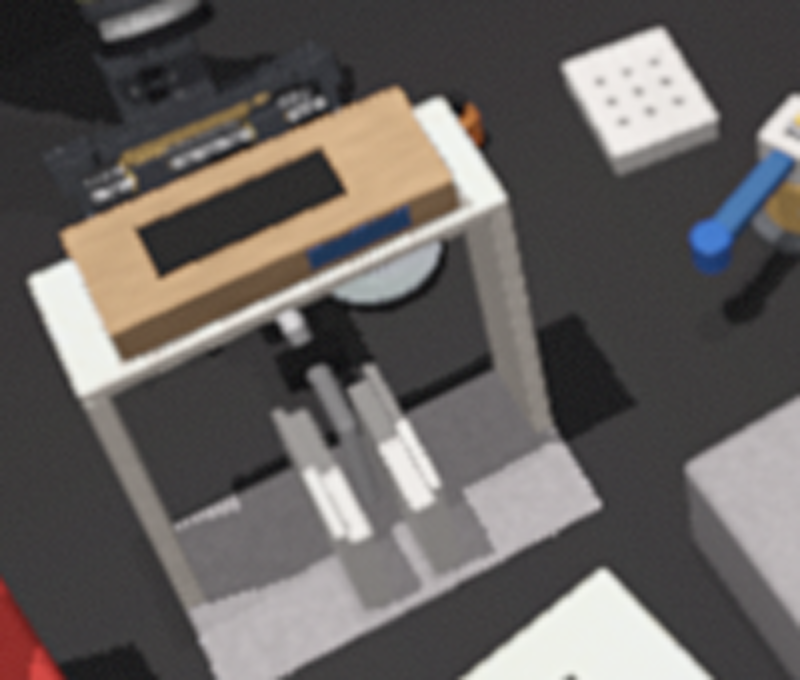

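>>> carry_out --commands '[[[0, 0, 0, -1.6, 0, 1.15, 2.5], [0, -0.003, 0.003, -3.2, 0, 2.3, 2.5], [0, -0.005, 0.005, -4.8, 0, 3.45, 2.5], [0, -0.005, 0.005, -6.4, 0, 4.6, 2.5], [0, -0.005, 0.005, -7.8, 0, 5.6, 2.5], [0, -0.005, 0.005, -8.9, 0, 6.4, 2.5], [0, -0.005, 0.005, -8.9, 0, 6.4, 2.5], [0, -0.005, 0.005, -8.9, 0, 6.4, 2.5]]]'

```text
clock: 29.65
tool_pos: [0.5365, -0.3432, 0.0926]
eef_rot: [0.025, 0.951, -0.009, 0.309]
contact_force: [0.2, 0.0, -1.2]
opening: 0.447
```

```bash
python3 - <<'E'
from h import *
np.set_printoptions(precision=4,suppress=True)
Q=[.0242,.951,-.0093,.309]
a=snap("scene");crop(a,60,200,260,370,4,"sc31");s=r.get_state();print(s["tool_pos"],s["q"],s["eef_rot"],s["contact_force"],s["moment"])
for g in ([.5364,-.3438,.0888],): print(steps(g,Q))
E
```

```text
[ 0.5358 -0.3432  0.0923] [ 1.3212  1.2682 -1.2512  2.0955  2.0731  0.7654  0.4471] [ 0.0248  0.9508 -0.0092  0.3087] [-0.6469  0.5325 -0.7474] [0.101  0.8244 0.0568]
(array([-0.0002, -0.0004, -0.0012]), array([ 0.1564, -0.059 ,  0.315 ]))
```

View pics/sc31.png

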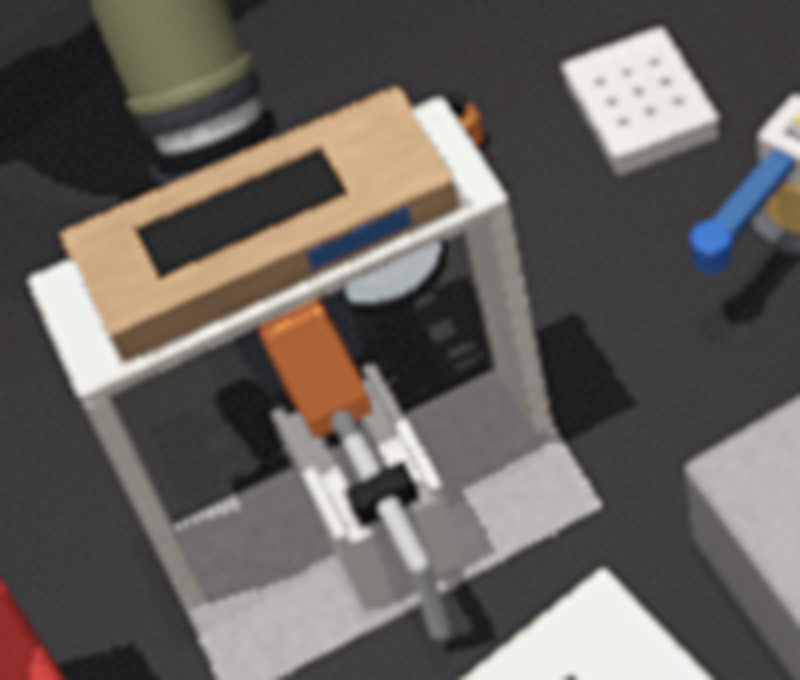

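Same as the starting picture (4 mm high). Lower and release.

>>> carry_out --commands '[[[0, 0, 0, 0.08, -0.03, 0.15, 2.5], [0, 0, 0, 0.16, -0.06, 0.3, 2.5], [0, 0, 0, 0.2, -0.06, 0.38, 2.5], [0, 0, 0, 0.2, -0.06, 0.38, 2.5]]]'

```text
clock: 30.03
tool_pos: [0.5377, -0.344, 0.0885]
eef_rot: [0.025, 0.95, -0.009, 0.31]
contact_force: [-1.7, -0.4, 1.3]
opening: 0.446
```

```bash
python3 - <<'E'
from h import *
np.set_printoptions(precision=4,suppress=True)
s=r.get_state();print(s["tool_pos"],s["eef_rot"],s["contact_force"],s["moment"])
E
```

```text
[ 0.5377 -0.344   0.0885] [ 0.0249  0.9505 -0.0092  0.3097] [-1.6964 -0.3562  1.3106] [ 0.0463  0.6417 -0.0454]
```

>>> carry_out --commands '[[[0, 0, 0, 0, 0, 0, 6.5], [0, 0, 0, 0, 0, 0, 6.5], [0, 0, 0, 0, 0, 0, 6.5], [0, 0, 0, 0, 0, 0, 6.5], [0, 0, 0, 0, 0, 0, 6.5], [0, 0, 0, 0.5, 0, -1, 6.5], [0, 0, 0, 1.5, 0, -3, 6.5], [0, 0, 0, 2.8, 0, -5.5, 6.5], [0, 0, 0, 4.3, 0, -8.5, 6.5], [0, 0, 0, 5.5, 0, -11, 6.5]]]'

```text
clock: 30.87
tool_pos: [0.4267, -0.337, 0.1455]
eef_rot: [0.024, 0.951, -0.009, 0.309]
contact_force: [-0.5, -0.3, -0.3]
opening: 0.736
```

```bash
python3 - <<'E'
from h import *
import pickle
np.set_printoptions(precision=4,suppress=True)
a=snap("scene","sc32");crop(a,60,200,260,370,4,"sc32b");b=snap("side","sd32");w=snap("wrist","w32");pickle.dump((dict(a),dict(b),dict(w)),open("ab6.pkl","wb"))
s=r.get_state();print(s["tool_pos"],s["q"],s["contact_force"],s["opening"])
E
```

```text
[ 0.4271 -0.3383  0.1457] [ 1.5175  1.1441 -1.319   2.3059  2.0435  0.7296  0.418 ] [1.5193 0.2299 0.6953] 0.73443962438509
```

View pics/sc32b.png

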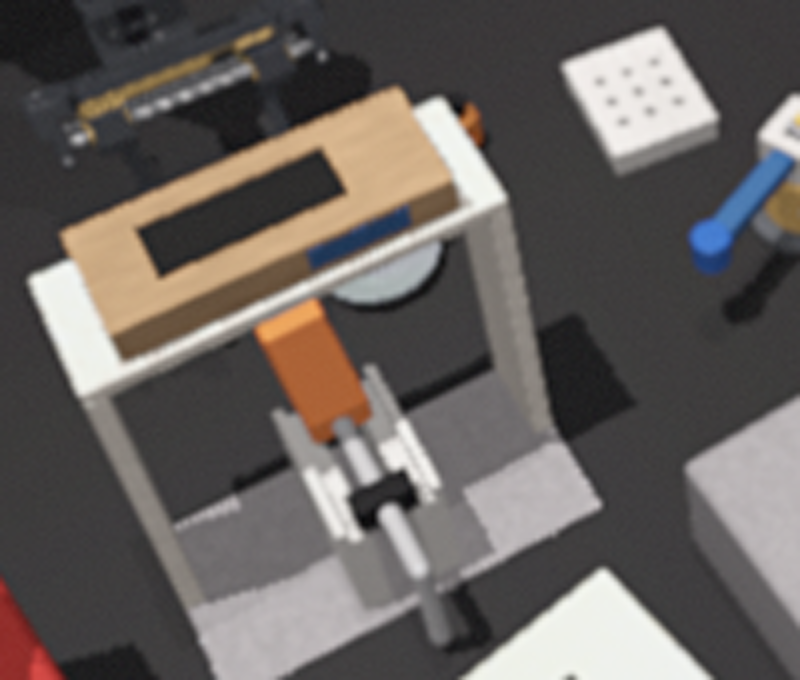

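View pics/sd32.png

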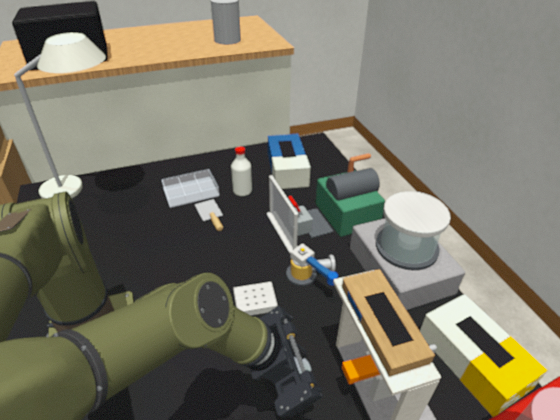

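View pics/w32.png

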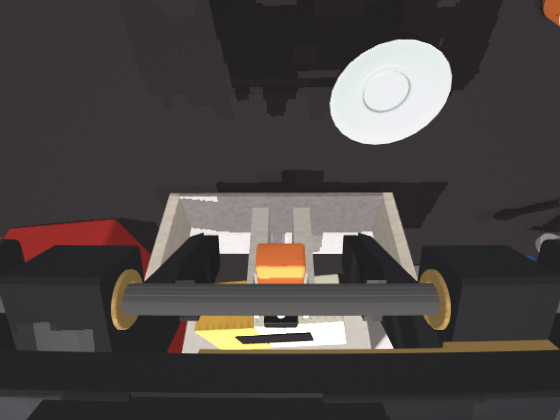

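```bash
python3 - <<'E'
import cv2
i=cv2.imread("pics/w11.png");cv2.imwrite("pics/w11b.png",cv2.resize(i[90:170,240:320],None,fx=8,fy=8,interpolation=cv2.INTER_CUBIC))
E
```

```text
(no output)
```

View pics/w11b.png

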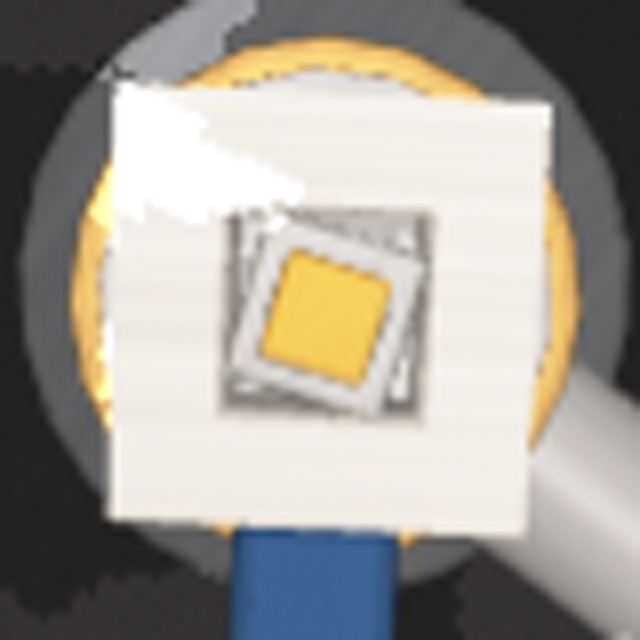

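>>> carry_out --commands '[[[0, 0, 0, 0, 0, 0, 6.5], [0, 0, 0, 0, 0, 0, 6.5], [0, 0, 0, 0, 0, 0, 6.5], [0, 0, 0, 0, 0, 0, 6.5]]]'

```text
clock: 31.35
tool_pos: [0.4298, -0.3376, 0.1447]
eef_rot: [0.025, 0.95, -0.009, 0.31]
contact_force: [-0.2, 0.5, 0.6]
opening: 0.738
```

```bash
python3 - <<'E'
from plant import r
print(r.finish_job(), r.get_state()["clock"])
E
```

```text
the job is handed in; nothing more can be done
the job is handed in; nothing more can be done
```

The job is done in the order asked and handed in at about 31 s. The lever is on the spindle with the valve open, the pump switch is fully over, and the rod is back in its rack.

- **Valve:** The lever seated on the collar with light contact. I swung it counter-clockwise until it hit the stop, where the wrist torque jumped to about 0.8 N m. The pictures show the spindle turned about 52° (0.91 rad). That fits the 1.0 rad stop if it started near 0.09 rad. The lever turned about 2° in the fingers at the stop. I started the arm on the side of the square clear of the guard. I could not tell from the pictures whether that side is the one the text calls +y.
- **Switch:** I pulled the red paddle with the rod until the force rose to 7.6 N and it stopped moving. Afterwards its top edge measured about 31 mm on the robot's side of the hinge and 117 mm up, which matches fully on.
- **Rod:** It lies on the rails with its leg in the slot. By eye, the scene picture matches the one from before I took it, to within a pixel or two. The gripper was clear and touching nothing at the end.
- **Other things on the bench:** In the last pictures they look where they were. I checked this by eye and did not measure it.
- **Joint range:** On the way to the pump, joint 3 read −1.473 against a listed limit of −1.47, and joint 4 came within 0.002 rad of its limit. I carried on because I took the listed limit to be rounded.

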